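# Put the ring gauge's setting kit away

### The arm

A 6-joint arm with a two-finger parallel gripper is mounted at the origin on the work surface. World frame = base frame: x ahead of the robot, y to its left, z up, the work surface at z = 0. Lengths are in mm, angles in rad, forces in N, time in s.
With the tool pointing down it reaches from about 350 to 975 mm from the base axis. Payload 4.9 kg.
Tool frame: the origin (TCP) lies between the finger pads; the fingertips stand 8 mm ahead of it and the grasp point (between the pads) lies 11 mm behind it; z points along the fingers, y is the direction in which the jaws open and shut (so a half turn about z gives the same grasp; the last joint's range is limited). The gripper opens to 85 mm and grips with 20 to 120 N. Pads are 22 mm wide; open, the fingers measure 114 mm over their backs; the gripper's body (76 mm by 85 mm) begins 54 mm behind the grasp point. The pads swing forward as they close: fully open they stand 13 mm farther back than shut.
Start: joints at [-1.301, 0.053, 1.613, -0, 1.476, -0.119], TCP at [236.917, -578.335, 239.304] pointing down, gripper open.
Joint ranges: [-3.01, 3.01], [-1.01, 2.22], [0.06, 2.58], [-1.02, 4.17], [0.09, 2.62], [-3.14, 3.14]. Speed limits (rad/s): [2.57, 2.57, 3.14, 3.14, 3.14, 3.14].

### API

Orientations are given as a unit quaternion [w, x, y, z].
In Python, from rig import readout, imaging, manip gives the robot as it stands. The module is installed in compiled form; this text tells all that it offers.
- The arm moves only by the tool send_rows, never from a script. Its argument "series" is text: rows parted by semicolons, each of 4 numbers parted by spaces: the shift along the tool's x, y, z in cm, then the turn about the tool's z in degrees. In form: dx dy dz turn; .... A call has 1 to 12 rows; each row shifts and turns the commanded pose from where the row before left it, along the tool's axes as they then stand; what a row does not reach is not made up. A row lasts 1/12 s, in which the tool goes at most 41.7 mm and 7.16 degrees, less where a joint would pass 70% of its speed; a pose out of reach is approached as far as the arm can. A call with a gripper value outside its range is refused whole. "gripper" is the finger opening in cm, from 0 to 8.54, set as the call begins (left out, the last holds). The fingers move at their own pace and stop on an object; "squeeze" is the grip in N (left out, the last holds). Time passes only in rows, so rows that do not move let the fingers close. It gives the time, the measured TCP pose, the force and the opening at its end, in the units of the state.
- readout.sense(): the state, without advancing time (a new reading comes with each control period).
- imaging.read_camera(name): name is "scene" or "side" or "wrist"; returns the picture (400x640x3 uint8, red, green, blue); there is no depth.
- imaging.camera_params(name): a dict with "fov_y" (degrees; the focal length in pixels is half the picture's height over the tangent of half this angle, whatever the lens; pixels are square), "cx", "cy" (the principal point, pixels), "rvec" (rotation vector, rad) and "tvec" (3), from world to camera coordinates, as OpenCV has them. Camera axes: x right, y down, z forward; pixel columns grow to the right and rows downward; lengths in mm; the calibration is good to about 2 mm. A picture is of the moment at which its call begins: read the wrist's pose just before it. camera_params takes no time and is no camera call; for the wrist camera it gives the pose at the moment of the call.
- manip.close_job(): hands the job in, once; it reports no verdict.
Trained networks look in the newest picture that a camera, given by its name, has taken for a name from the list of things; names that differ only in an ending like _2 or _b are one class to them, and where a whole thing is asked for, a point or a joint stands for the part that bears it (a point fixed in the world has none). Each returns a list of dicts, best first, with "conf" (0 to 1); they miss things now and then, are a little off and sometimes report something else, mostly with a low value. They report only what shows in the picture. A call takes as long as a camera call. They do not tell look-alikes from the thing itself.
- imaging.spot_in(camera, target): "xyz" ([x, y, z] in mm, in world coordinates, good to about 4 mm: the middle of the surface that is visible of it).
- imaging.masks_of(camera, target): "mask" (400x640 bool, what is visible of it).
- imaging.place_of(camera, target): "xyz" ([x, y, z] in mm, in world coordinates, good to about 4 mm: a listed point, or the origin of a listed thing).
The state is a dict: "time_s": time; "joints": joint angles; "qd": joint speeds; "effort": joint torques, N m; "tcp_pos": TCP position; "tcp_rot": TCP orientation; "wrist_force": force on the tool from outside, world axes, zero at the start; "torque": the same for the moment, N m; "opening": finger opening in mm.
Only numpy, scipy, OpenCV 4.12 (cv2) and the standard library are available. Lean on these libraries where they do the work, as an engineer would, in place of code of your own. Each camera call takes 0.05 s, during which the arm holds its last target.

### The job

Put this gauge's setting kit away: plug every loose steel rest on the bench fully home into the row of sockets, one to a socket, and only then set the grey dust cover over them so that it sits level on the base's flange. Also slide the setting bar fully home into its aluminium sleeve, until its black grip meets the sleeve's mouth. Leave the bearing rings and the other things on the bench where they are.

Things in the scene. Friction and masses are not known exactly. Their poses are not given: they have to be found in the camera images.
- base: Fixed base. Origin: centre of its underside on the table. Grey flange 84 (x) x 256 (y) x 10 mm high; on it a bright steel block 46 x 226 mm, z = 10 to 40 mm, with 5 rectangular sockets in a row along y at y = -92, -46, 0, 46, 92 mm, each 20 (x) x 28 (y) mm, 23 deep, with a 2 mm chamfer round the mouth.
- socket0 (a point): Centre of the mouth of socket 0 (base frame x = 0, y = -92 mm), at the top of the block, 40 mm above the table; axes as the base's. Any rest goes in any socket, either way round.
- socket1 (a point): Centre of the mouth of socket 1 (base frame x = 0, y = -46 mm), at the top of the block, 40 mm above the table; axes as the base's. Any rest goes in any socket, either way round.
- socket2 (a point): Centre of the mouth of socket 2 (base frame x = 0, y = 0 mm), at the top of the block, 40 mm above the table; axes as the base's. Any rest goes in any socket, either way round.
- socket3 (a point): Centre of the mouth of socket 3 (base frame x = 0, y = 46 mm), at the top of the block, 40 mm above the table; axes as the base's. Any rest goes in any socket, either way round.
- socket4 (a point): Centre of the mouth of socket 4 (base frame x = 0, y = 92 mm), at the top of the block, 40 mm above the table; axes as the base's. Any rest goes in any socket, either way round.
- rest0: Steel plug-in rest, about 120 g, found standing on its shank; None if absent. Origin: centre of the shank's foot, z up. Bright shank 18 (x) x 26 (y) mm, z = 0 to 20; dark head 26 (x) x 34 (y) mm, z = 20 to 44. All alike; half a turn makes no difference. Home: head's shoulder on the steel block, origin 20 mm above the base's underside, y along the base's y.
- rest1: Steel plug-in rest, about 120 g, found standing on its shank; None if absent. Origin: centre of the shank's foot, z up. Bright shank 18 (x) x 26 (y) mm, z = 0 to 20; dark head 26 (x) x 34 (y) mm, z = 20 to 44. All alike; half a turn makes no difference. Home: head's shoulder on the steel block, origin 20 mm above the base's underside, y along the base's y.
- rest2: Steel plug-in rest, about 120 g, found standing on its shank; None if absent. Origin: centre of the shank's foot, z up. Bright shank 18 (x) x 26 (y) mm, z = 0 to 20; dark head 26 (x) x 34 (y) mm, z = 20 to 44. All alike; half a turn makes no difference. Home: head's shoulder on the steel block, origin 20 mm above the base's underside, y along the base's y.
- rest3: Steel plug-in rest, about 120 g, found standing on its shank; None if absent. Origin: centre of the shank's foot, z up. Bright shank 18 (x) x 26 (y) mm, z = 0 to 20; dark head 26 (x) x 34 (y) mm, z = 20 to 44. All alike; half a turn makes no difference. Home: head's shoulder on the steel block, origin 20 mm above the base's underside, y along the base's y.
- rest4: Steel plug-in rest, about 120 g, found standing on its shank; None if absent. Origin: centre of the shank's foot, z up. Bright shank 18 (x) x 26 (y) mm, z = 0 to 20; dark head 26 (x) x 34 (y) mm, z = 20 to 44. All alike; half a turn makes no difference. Home: head's shoulder on the steel block, origin 20 mm above the base's underside, y along the base's y.
- cover: Loose grey dust cover, upside-down box open below, 60 (x) x 240 (y) x 64 mm high, inside 52 x 232 x 60, about 320 g. Origin: centre of its lower rim. On top a black handle 20 (x) x 50 (y) mm, z = 64 to 92. Seated, its rim stands on the flange round the steel block (3 mm play a side), origin 10 mm above the base's underside, its y along the base's y, either way round.
- bar: Loose setting bar lying on the table, about 160 g. Origin: underside, below the middle of the black grip; x along the bar to its nose. Steel, 24 (y) x 16 mm high to x = 82, then a wedge nose, pointed seen from above, to x = 94. Black upright grip at the rear: x = -12 to 12, 20 mm wide (y), 62 mm high. Centre of mass about 40 mm ahead of the grip's middle.
- sleeve: Fixed aluminium sleeve for the bar. Origin: centre of its underside. 92 mm long (x), 43 wide, 25 high; mouth at x = -46 mm, closed at +x. Channel 27 wide, 19 high, 86 deep, the table is its floor; a 9 mm slot along the roof. The bar goes in nose first along +x; fully home its grip touches the mouth and the bar's origin is at x = -58 mm here.
- mouth (a point): Middle of the sleeve's mouth at table level; axes as the sleeve's, x points into the sleeve.
- ring_large: Bystander: steel bearing ring lying flat, 72 mm across, 18 mm high. Leave alone.
- ring_small: Bystander: steel bearing ring lying flat, 48 mm across, 14 mm high. Leave alone.
- oil: Bystander: jar 44 mm across, 100 mm high. Leave alone.
- carton: Bystander: small carton 60 x 90 x 45 mm high. Leave alone.
- driver: Bystander: screwdriver 170 mm long lying on the bench. Leave alone.
- wipe_block: Bystander: cork block 70 x 45 x 20 mm high. Leave alone.
Mind the look-alikes: they are no part of the job. Several things have the shape of the cover; the one meant has the colours described above. Leave any pink look-alike of the rest3 alone.

How it is judged:
By the outcome, as a careful person would: the job done as asked, in the order asked, and still so for the second after the job is handed in, with the robot touching nothing.
Of rest0, rest1, rest2, rest3, rest4 only 3 to 5 are there at a start; the rules pass over those that are not, and their reading is None.
At some moment in a run one of cover, bar may be knocked a few centimetres aside while the robot is not near it.
It also fails if it takes over 208 s, if anything falls off the work surface, if the arm or the gripper's body presses on something with over 40 N, if the wrist force passes 120 N, or if a joint passes its speed limit or range.

## Working session

There is one attempt and no reset: what is moved stays moved. The work goes in short steps, Python scripts to look and compute and a tool call to move; the robot and the scene stay as the last step left them, time stands still between calls to the robot, and variables do not carry over. Pictures are saved under pics/ and viewed, and the job is handed in when it is done.

Besides the shell and the picture viewer there is one more tool, called after ">>>" as name(argument=value, ...), one argument or row to a line, values as JSON. send_rows: Moves the arm, as the interface text tells. Its arguments: {"type":"object","properties":{"series":{"type":"string"},"gripper":{"type":"number"},"squeeze":{"type":"number"}},"required":["series"]}

```bash
mkdir -p pics; cat > h.py <<'E'
import numpy as np, cv2, json
from rig import readout, imaging, manip
from scipy.spatial.transform import Rotation as R
def K(p,h=400):
    f=h/2/np.tan(np.radians(p["fov_y"])/2); return f
def cam(name):
    p=imaging.camera_params(name); f=K(p)
    return dict(f=f,cx=p["cx"],cy=p["cy"],R=R.from_rotvec(np.array(p["rvec"]).ravel()).as_matrix(),t=np.array(p["tvec"]).ravel())
def proj(c,X):
    Y=np.atleast_2d(X)@c["R"].T+c["t"]; return np.c_[c["f"]*Y[:,0]/Y[:,2]+c["cx"],c["f"]*Y[:,1]/Y[:,2]+c["cy"]]
def unproj(c,uv,z):
    uv=np.atleast_2d(uv).astype(float)
    d=np.c_[(uv[:,0]-c["cx"])/c["f"],(uv[:,1]-c["cy"])/c["f"],np.ones(len(uv))]@c["R"]
    o=-c["R"].T@c["t"]; s=(z-o[2])/d[:,2]; return o+d*s[:,None]
def save(n,im): cv2.imwrite("pics/"+n,im[:,:,::-1])
E
python3 - <<'E'
from h import *
for n in ["scene","side","wrist"]:
    im=imaging.read_camera(n); save(n+"0.png",im); c=cam(n); print(n,c["f"],c["cx"],c["cy"],(-c["R"].T@c["t"]).round(0),imaging.camera_params(n).keys()); print(c["R"].round(2))
s=readout.sense(); print(s)
E
```

```text
scene 499.10808390129046 320.6092317939142 192.893884211399 [1660.  291. 1166.] dict_keys(['fov_y', 'cx', 'cy', 'rvec', 'tvec'])
[[-0.23  0.97 -0.01]
 [ 0.67  0.15 -0.73]
 [-0.71 -0.17 -0.69]]
side 518.4675228611774 321.57280555716244 199.24827838184098 [ -26.  761. 1141.] dict_keys(['fov_y', 'cx', 'cy', 'rvec', 'tvec'])
[[-0.8  -0.6   0.01]
 [-0.47  0.6  -0.65]
 [ 0.38 -0.52 -0.76]]
wrist 339.4503831892526 318.8142962859766 197.23168812960603 [ 299. -554.  373.] dict_keys(['fov_y', 'cx', 'cy', 'rvec', 'tvec'])
[[ 0.38 -0.93 -0.  ]
 [-0.89 -0.37  0.26]
 [-0.25 -0.1  -0.96]]
{'time_s': 0.15, 'joints': array([-1.30100269e+00,  5.32302621e-02,  1.61398502e+00,  4.75490475e-06,
        1.47598184e+00, -1.19024982e-01]), 'qd': array([-0.00169983, -0.0001764 , -0.00459072,  0.00168836,  0.00115933,
       -0.00150818]), 'effort': array([ 3.75144136e-04, -3.94244099e+01, -3.70720518e+01, -1.65663828e-04,
        4.65744248e-03,  1.48787308e-05]), 'tcp_pos': array([ 236.79534952, -577.89644899,  238.32605013]), 'tcp_rot': array([-8.00133841e-04,  9.81161683e-01,  1.93186720e-01, -5.80587357e-05]), 'wrist_force': array([0.15455328, 0.39212446, 0.07955295]), 'torque': array([0.0365506 , 0.04720763, 0.0417528 ]), 'opening': 85.26077980729279}
```

View pics/scene0.png

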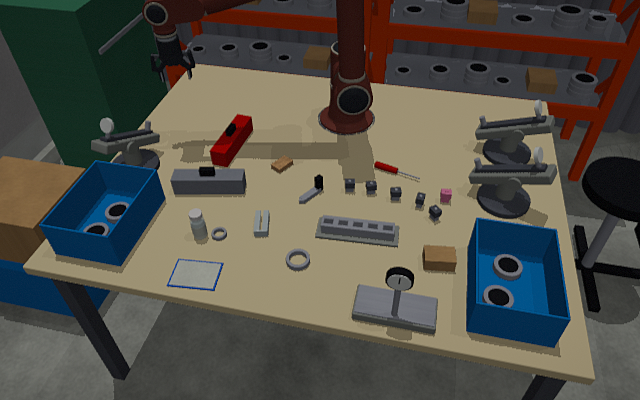

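View pics/side0.png

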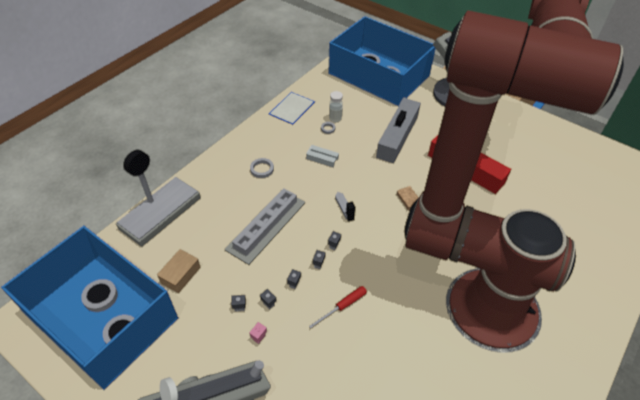

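View pics/wrist0.png

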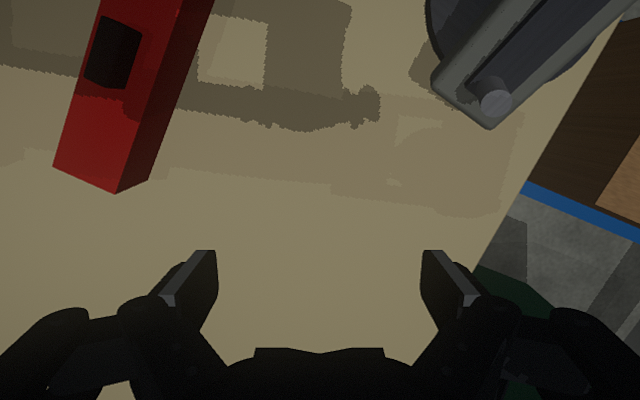

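The scene picture shows five dark rests at about (350,185), (371,186), (396,194), (420,200) and (435,212), with a pink look-alike at (446,196). The grey cover with the black handle is at (208,180) and the red look-alike at (232,140). The bar is at (312,190), the sleeve at (261,222) and the base at (357,230).

```bash
python3 - <<'E'
from h import *
for cn in ["scene","side"]:
    im=imaging.read_camera(cn);c=cam(cn)
    for n in ["base","socket0","socket4","rest0","cover","bar","sleeve","mouth"]:
        for d in imaging.place_of(cn,n)[:8]:
            x=np.array(d["xyz"]); print(cn,n,round(d["conf"],2),x.round(0),proj(c,x)[0].round(0))
im=imaging.read_camera("scene"); save("s_crop.png",cv2.resize(im[130:290,150:480],None,fx=2.4,fy=2.4,interpolation=cv2.INTER_CUBIC))
im=imaging.read_camera("side"); save("d_crop.png",cv2.resize(im[80:360,210:450],None,fx=2.1,fy=2.1,interpolation=cv2.INTER_CUBIC))
E
```

```text
scene base 0.75 [607. 155.  -1.] [358. 233.]
scene socket0 0.76 [608. 102.  42.] [342. 221.]
scene socket0 0.67 [614.  60.  42.] [328. 220.]
scene socket0 0.67 [606. 246.  36.] [388. 229.]
scene socket0 0.57 [606. 196.  40.] [372. 226.]
scene socket0 0.55 [608. 151.  38.] [358. 224.]
scene socket0 0.26 [416. 166.   4.] [371. 191.]
scene socket4 0.76 [608. 102.  42.] [342. 221.]
scene socket4 0.67 [614.  60.  42.] [328. 220.]
scene socket4 0.67 [606. 246.  36.] [388. 229.]
scene socket4 0.57 [606. 196.  40.] [372. 226.]
scene socket4 0.55 [608. 151.  38.] [358. 224.]
scene socket4 0.26 [416. 166.   4.] [371. 191.]
scene rest0 0.67 [423.  90.  -2.] [349. 191.]
scene rest0 0.67 [401. 411.   3.] [445. 199.]
scene rest0 0.65 [447. 332.  -2.] [420. 206.]
scene rest0 0.6 [491. 379.  -3.] [433. 218.]
scene rest0 0.53 [416. 166.   2.] [371. 192.]
scene rest0 0.45 [430. 251.  -1.] [396. 199.]
scene cover 0.61 [ 645. -148.   -3.] [263. 226.]
scene cover 0.59 [ 276. -382.   -2.] [234. 147.]
scene cover 0.56 [ 512. -378.    1.] [211. 188.]
scene bar 0.79 [438.  -8.  -2.] [320. 190.]
scene bar 0.5
[... 536 characters left out ...]
 [244. 240.]
side socket4 0.63 [610.  58.  38.] [287. 196.]
side socket4 0.58 [605. 202.  44.] [253. 228.]
side socket4 0.57 [604. 150.  44.] [267. 216.]
side rest0 0.74 [437. 331.   1.] [271. 306.]
side rest0 0.7 [415. 162.   0.] [319. 265.]
side rest0 0.68 [404. 412.   0.] [259. 338.]
side rest0 0.59 [492. 380.   4.] [240. 307.]
side rest0 0.52 [421.  92.  -3.] [333. 247.]
side rest0 0.5 [610. 107.  36.] [275. 208.]
side cover 0.64 [ 271. -388.   -3.] [466. 169.]
side cover 0.63 [ 510. -377.    0.] [398. 137.]
side cover 0.61 [614.  57.  38.] [286. 196.]
side bar 0.82 [440. -11.  -1.] [350. 219.]
side bar 0.52 [ 347. -170.   -0.] [408. 200.]
side sleeve 0.94 [ 644. -150.   -1.] [322. 159.]
```

View pics/s_crop.png

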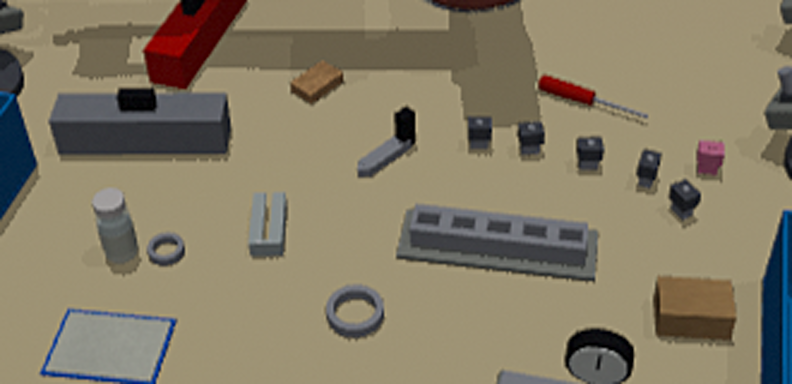

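View pics/d_crop.png

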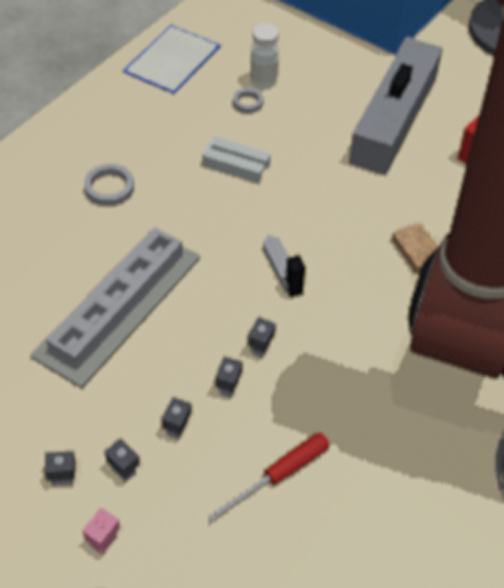

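```bash
cat >> h.py <<'E'
def pose():
    s=readout.sense(); q=s["tcp_rot"]; M=R.from_quat([q[1],q[2],q[3],q[0]]).as_matrix()
    return np.array(s["tcp_pos"]),M,np.degrees(np.arctan2(M[1,0],M[0,0])),s
def plan(tx,ty,tz,tyaw,step=4.0,p0=None,y0=None):
    """rows from measured (or given) pose to target; yaw deg. prints rows"""
    p,M,y,s=pose()
    if p0 is not None: p=np.array(p0,float)
    if y0 is not None: y=y0
    d=np.array([tx,ty,tz])-p; turn=-((tyaw-y+180)%360-180)
    n=max(1,int(np.ceil(np.linalg.norm(d)/10/step)),int(np.ceil(abs(turn)/7)))
    rows=[];cur=p.copy();yy=y
    for i in range(n):
        w=p+d*(i+1)/n-cur; a=np.radians(yy)
        tx_=np.array([np.cos(a),np.sin(a)]); ty_=np.array([np.sin(a),-np.cos(a)])
        r=[round(w[:2]@tx_/10,2),round(w[:2]@ty_/10,2),round(-w[2]/10,2),round(turn/n,2)]
        cur[:2]+=10*(r[0]*tx_+r[1]*ty_);cur[2]-=10*r[2];yy-=r[3];rows.append(r)
    print("from",p.round(1),round(y,1),"total turn",round(turn,1),"n",n)
    for k in range(0,n,12): print("; ".join(" ".join("%g"%v for v in r) for r in rows[k:k+12]))
E
python3 - <<'E'
from h import *
plan(520,130,300,90)
E
```

```text
from [ 236.9 -578.3  239.3] 22.3 total turn -67.7 n 20
2.65 -2.74 -0.3 -3.39; 2.81 -2.58 -0.31 -3.39; 2.96 -2.41 -0.3 -3.39; 3.09 -2.23 -0.3 -3.39; 3.22 -2.04 -0.31 -3.39; 3.34 -1.85 -0.3 -3.39; 3.44 -1.64 -0.3 -3.39; 3.53 -1.45 -0.31 -3.39; 3.61 -1.23 -0.3 -3.39; 3.68 -1.01 -0.31 -3.39; 3.73 -0.8 -0.3 -3.39; 3.77 -0.57 -0.3 -3.39
3.8 -0.35 -0.31 -3.39; 3.81 -0.12 -0.3 -3.39; 3.81 0.1 -0.3 -3.39; 3.8 0.32 -0.31 -3.39; 3.77 0.55 -0.3 -3.39; 3.74 0.78 -0.3 -3.39; 3.68 0.99 -0.31 -3.39; 3.62 1.21 -0.3 -3.39
```

>>> send_rows(
  series="2.6 -2.7 -0.3 -3.4; 2.8 -2.6 -0.3 -3.4; 3 -2.4 -0.3 -3.4; 3.1 -2.2 -0.3 -3.4; 3.2 -2 -0.3 -3.4; 3.3 -1.9 -0.3 -3.4; 3.4 -1.6 -0.3 -3.4; 3.5 -1.5 -0.3 -3.4; 3.6 -1.2 -0.3 -3.4; 3.7 -1 -0.3 -3.4; 3.7 -0.8 -0.3 -3.4; 3.8 -0.6 -0.3 -3.4",
)

```text
time_s: 2.15
tcp_pos: [405.7, -152.7, 275.8]
tcp_rot: [0.001, 0.852, 0.524, 0.0]
wrist_force: [1.0, -0.7, 0.3]
opening: 85.6
```

>>> send_rows(
  series="3.8 -0.3 -0.3 -3.4; 3.8 -0.1 -0.3 -3.4; 3.8 0.1 -0.3 -3.4; 3.8 0.3 -0.3 -3.4; 3.8 0.5 -0.3 -3.4; 3.7 0.8 -0.3 -3.4; 3.7 1 -0.3 -3.4; 3.6 1.2 -0.3 -3.4; 0 0 0 0; 0 0 0 0; 0 0 0 0",
)

```text
time_s: 3.07
tcp_pos: [517.8, 128.6, 299.1]
tcp_rot: [-0.0, 0.705, 0.709, -0.0]
wrist_force: [0.4, -0.3, 0.2]
opening: 85.4
```

```bash
python3 - <<'E'
from h import *
p,M,y,s=pose(); print(p.round(1),round(y,2),s["time_s"],np.abs(s["qd"]).max()); 
im=imaging.read_camera("wrist"); c=cam("wrist"); save("w1.png",im); print(pose()[0])
np.savez("w1.npz",im=im,**c)
for n in ["base","socket0","rest0"]:
    for d in imaging.place_of("wrist",n)[:7]:
        x=np.array(d["xyz"]); print(n,round(d["conf"],2),x.round(0),proj(c,x)[0].round(0))
E
```

```text
[517.8 128.6 299.1] 90.28 3.0667 0.02454431473822189
[517.76780566 127.99669428 299.12210625]
base 0.8 [606. 155.   3.] [389. 137.]
base 0.68 [ 639. -152.    3.] [400. 345.]
socket0 0.88 [609.  59.  43.] [394. 220.]
socket0 0.88 [602. 246.  41.] [397.  55.]
socket0 0.84 [606. 152.  41.] [396. 143.]
socket0 0.58 [608. 104.  41.] [395. 183.]
socket0 0.58 [601. 196.  42.] [394. 103.]
rest0 0.93 [420.  92.   1.] [245. 185.]
rest0 0.86 [413. 163.  -2.] [236. 130.]
rest0 0.66 [431. 249.   2.] [246.  56.]
```

View pics/w1.png

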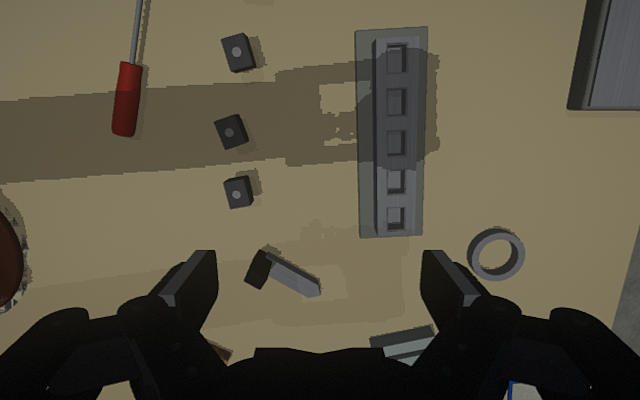

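```bash
cat >> h.py <<'E'
from scipy.optimize import minimize
def box(x0,x1,y0,y1,z0,z1): return np.array([[a,b,c] for a in (x0,x1) for b in (y0,y1) for c in (z0,z1)],float)
MODELS={"rest":[box(-9,9,-13,13,0,20),box(-13,13,-17,17,20,44)],
"base":[box(-42,42,-128,128,0,10),box(-23,23,-113,113,10,40)],
"cover":[box(-30,30,-120,120,0,64),box(-10,10,-25,25,64,92)],
"bar":[np.array([[-12,-12,0],[-12,12,0],[82,-12,0],[82,12,0],[94,0,0],[-12,-12,16],[-12,12,16],[82,-12,16],[82,12,16],[94,0,16]],float),box(-12,12,-10,10,0,62)],
"sleeve":[box(-46,46,-21.5,21.5,0,25)]}
SS=4
def render(c,model,x,y,yaw,z=0,off=(0,0),size=(400,640)):
    a=np.radians(yaw); Q=np.array([[np.cos(a),-np.sin(a),0],[np.sin(a),np.cos(a),0],[0,0,1]])
    m=np.zeros((size[0]*SS,size[1]*SS),np.uint8)
    for part in MODELS[model]:
        uv=proj(c,part@Q.T+[x,y,z]); uv=((uv-off+0.5)*SS*16-8).round().astype(np.int32)
        cv2.fillConvexPoly(m,cv2.convexHull(uv),255,lineType=cv2.LINE_AA,shift=4)
    return cv2.resize(m,(size[1],size[0]),interpolation=cv2.INTER_AREA)/255.
def fit(c,mask,model,x,y,yaw,z=0,ignore=None):
    ys,xs=np.nonzero(mask); o=np.array([max(xs.min()-12,0),max(ys.min()-12,0)]); h=min(ys.max()+13,400)-o[1]; w=min(xs.max()+13,640)-o[0]
    mk=mask[o[1]:o[1]+h,o[0]:o[0]+w].astype(float); ok=np.ones_like(mk) if ignore is None else ~ignore[o[1]:o[1]+h,o[0]:o[0]+w]
    def cost(v): return (np.abs(render(c,model,v[0],v[1],v[2],z,o,(h,w))-mk)*ok).sum()/mk.sum()
    best=None
    for dy in ((0,) if yaw is not None else range(0,180,15)):
        st=[x,y,(yaw or 0)+dy]
        r=minimize(cost,st,method="Nelder-Mead",options=dict(initial_simplex=[st,[x+4,y,st[2]],[x,y+4,st[2]],[x,y,st[2]+6]],xatol=.02,fatol=1e-5,maxiter=150))
        if best is None or r.fun<best.fun: best=r
    return best.x,best.fun
E
cat > m1.py <<'E'
from h import *
import sys
def near(ms,c,uv):
    best=None
    for d in ms:
        ys,xs=np.nonzero(d["mask"]); 
        if len(xs)<20: continue
        dd=np.hypot(xs.mean()-uv[0],ys.mean()-uv[1])
        if best is None or dd<best[0]: best=(dd,d["mask"],d["conf"])
    return best
E
python3 - <<'E'
from m1 import *
for cn in ["wrist","scene","side"]:
    im=imaging.read_camera(cn); c=cam(cn)
    b=near(imaging.masks_of(cn,"base"),c,proj(c,[606,153,20])[0]); print(cn,"base",b[0],b[2],b[1].sum(),fit(c,b[1],"base",606,153,2.5))
    if cn!="wrist": 
        s=near(imaging.masks_of(cn,"sleeve"),c,proj(c,[644,-150,20])[0]); print("sleeve",s[0],s[2],fit(c,s[1],"sleeve",644,-150,10))
    ms=imaging.masks_of(cn,"rest0")
    for x,y in [(421,91),(415,164),(431,250),(440,331),(491,379)]:
        uv=proj(c,[x,y,25])[0]; m=near(ms,c,uv)
        if m and m[0]<12: print("rest",m[0].round(1),m[2],fit(c,m[1],"rest",x,y,None))
E
```

```text
wrist base 11.116932525810258 0.68 14360 (array([606.30350388, 151.87213059,   3.30366086]), np.float64(0.022769676115571576))
rest 3.0 0.67 (array([419.39104843,  91.65932878, 189.88365572]), np.float64(0.09078810879190387))
rest 1.0 0.58 (array([415.94901523, 163.95101458, 198.26766913]), np.float64(0.054494703365593616))
rest 3.7 0.87 (array([429.065603  , 248.13502749,  15.14912774]), np.float64(0.05481542667217338))
scene base 2.4531634911157423 0.73 2004 (array([605.81892038, 150.98222605,   3.54000401]), np.float64(0.03904935227584047))
sleeve 1.9180762799007676 0.77 (array([ 643.65799477, -152.42951877,   15.12920298]), np.float64(0.10206763904471872))
rest 0.6 0.55 (array([418.90993645,  90.63767465, 189.40114547]), np.float64(0.13263757115749525))
rest 0.4 0.42 (array([414.14362479, 162.95657483,  10.46068169]), np.float64(0.14512797485406378))
rest 1.1 0.44 (array([430.63752409, 246.48215122,   9.42343953]), np.float64(0.14381926683716967))
rest 0.7 0.56 (array([441.32293955, 328.716488  ,  85.95068443]), np.float64(0.20079819538434848))
rest 0.4 0.66 (array([490.8788497 , 380.09844749, 132.10276   ]), np.float64(0.09060175794455713))
side base 4.199376965772271 0.58 2307 (array([608.16260065, 149.93908532,   3.46172308]), np.float64(0.092861453207204))
sleeve 7.092188328884715 0.67 (array([ 645.55364781, -149.56165346,   13.21725196]), np.float64(1.1601952368930406))
rest 0.1 0.74 (array([420.33266946,  91.55008471,  19.3533389 ]), np.float64(0.17049910873440283))
rest 1.1 0.73 (array([415.65463895, 165.98329222,  29.58106834]), np.float64(0.30156616105561723))
rest 0.9 0.48 (array([430.52395434, 248.86190643,  23.99564108]), np.float64(0.203382093578172))
rest 1.7 0.6 (array([443.43766869, 330.80122925,  75.78774697]), np.float64(0.191134652913298))
rest 1.9 0.65 (array([493.34211227, 382.12541789, 133.35636586]), np.float64(0.1153775552774301))
```

>>> send_rows(
  series="4 0 0.5 0.3; 4 0 0.5 0; 2 -1 1 0; 0 0 0 0; 0 0 0 0; 0 0 0 0",
)

```text
time_s: 4.32
tcp_pos: [508.1, 228.4, 279.5]
tcp_rot: [0.0, 0.707, 0.707, -0.0]
wrist_force: [0.0, -1.0, 0.3]
opening: 85.4
```

```bash
python3 - <<'E'
from m1 import *
cn="wrist"
print(pose()[0],pose()[2])
im=imaging.read_camera(cn); c=cam(cn); save("w2.png",im)
ov=im.copy()
b=near(imaging.masks_of(cn,"base"),c,proj(c,[606,153,20])[0]); f=fit(c,b[1],"base",606,152,3.3); print(cn,"base",b[0],b[2],b[1].sum(),f)
ms=imaging.masks_of(cn,"rest0")
L=[("base",f[0])]
for x,y in [(419,91),(415,164),(430,248),(441,329),(491,380)]:
    uv=proj(c,[x,y,25])[0]; m=near(ms,c,uv)
    if m and m[0]<15: f=fit(c,m[1],"rest",x,y,None); print("rest",m[0].round(1),m[2],f); L.append(("rest",f[0]))
big=cv2.resize(im,None,fx=2,fy=2,interpolation=cv2.INTER_CUBIC)
for k,v in L:
    a=np.radians(v[2]);Q=np.array([[np.cos(a),-np.sin(a),0],[np.sin(a),np.cos(a),0],[0,0,1]])
    for part in MODELS[k]:
        uv=proj(c,part@Q.T+[v[0],v[1],0])*2+.5
        cv2.polylines(big,[cv2.convexHull(uv.round().astype(np.int32))],True,(0,255,0),1)
save("w2o.png",big[:560,300:1060])
E
```

```text
[508.05001588 228.36963137 279.51358019] 89.98103226541991
wrist base 13.056191524122477 0.74 12671 (array([606.44671225, 150.97891285,   3.39034878]), np.float64(0.058823529411764705))
rest 1.4 0.67 (array([420.07305188,  91.71775505,   9.38043253]), np.float64(0.092197998080351))
rest 1.9 0.76 (array([415.70343335, 163.90739192,  16.71236626]), np.float64(0.10754774032982113))
rest 2.3 0.64 (array([429.7674931 , 247.75619705,  18.61645136]), np.float64(0.14124570383008184))
rest 2.1 0.59 (array([443.21866543, 329.80183472,  82.92934961]), np.float64(0.07065760747587277))
rest 2.1 0.8 (array([492.09765536, 380.811908  , -48.36790194]), np.float64(0.04291337161015419))
```

View pics/w2o.png

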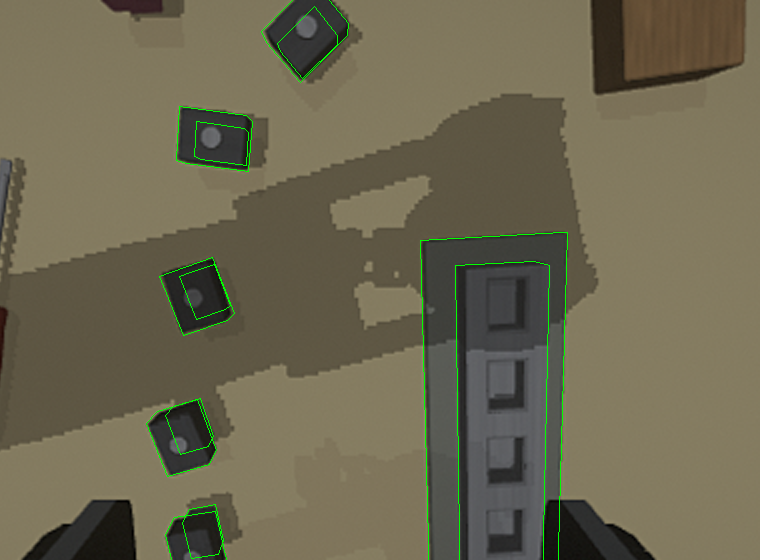

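Overlays match the picture: five dark rests, with the pink one just off the top edge at about (130,0) in this crop. I'll start with the rest at (492,381).

```bash
python3 - <<'E'
from h import *
plan(492,380.8,110,41.6)
E
```

```text
from [508.5 227.8 280. ] 89.9 total turn 48.3 n 7
2.18 -0.24 2.43 6.9; 2.14 -0.5 2.43 6.9; 2.07 -0.75 2.43 6.9; 1.96 -1 2.43 6.9; 1.82 -1.22 2.42 6.9; 1.67 -1.44 2.43 6.9; 1.48 -1.62 2.43 6.9
```

>>> send_rows(
  series="2.2 -0.25 2.4 6.9; 2.15 -0.5 2.4 6.9; 2.05 -0.75 2.4 6.9; 1.95 -1 2.4 6.9; 1.8 -1.2 2.4 6.9; 1.7 -1.45 2.4 6.9; 1.5 -1.6 2.6 6.9; 0 0 0 0; 0 0 0 0; 0 0 0 0",
  gripper=5.2,
  squeeze=40,
)

```text
time_s: 5.3
tcp_pos: [492.6, 381.2, 110.4]
tcp_rot: [0.0, 0.935, 0.356, 0.001]
wrist_force: [0.6, 0.4, 1.1]
opening: 52.1
```

```bash
python3 - <<'E'
from m1 import *
cn="wrist"; print(pose()[0],pose()[2])
im=imaging.read_camera(cn); c=cam(cn); save("w3.png",im)
ms=imaging.masks_of(cn,"rest0")
for d in ms:
    ys,xs=np.nonzero(d["mask"]); print(d["conf"],xs.mean(),ys.mean(),len(xs))
plan(492,380.8,32,41.6)
E
```

```text
[492.57518273 381.22208472 110.39355556] 41.69764588482583
0.94 325.1808849557522 303.67893805309734 2825
0.89 194.65117493472584 266.37702349869454 1915
0.77 318.1055341055341 210.7108537108537 2331
0.49 577.02174601499 236.6442520848728 18946
from [493.2 381.4 111.7] 41.6 total turn 0.0 n 2
-0.06 -0.02 3.99 0.02; -0.07 -0.02 3.98 0.02
```

View pics/w3.png

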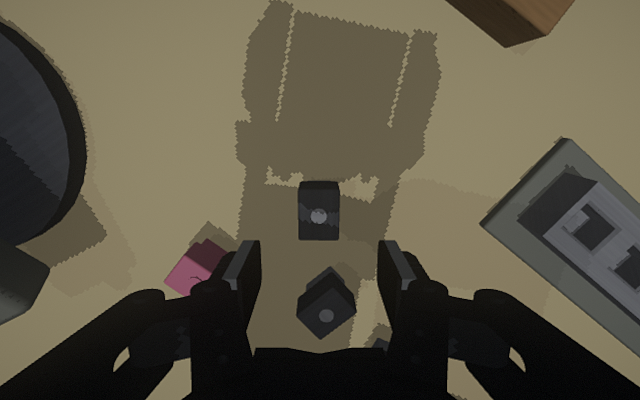

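The rest is centred between the pads at (318,210), with the pink one clear at (205,268). Going down.

>>> send_rows(
  series="-0.05 0 3 0; 0 0 3 0; 0 0 1.85 0; 0 0 0 0; 0 0 0 0",
)

```text
time_s: 5.82
tcp_pos: [491.5, 380.7, 31.3]
tcp_rot: [0.0, 0.935, 0.355, -0.0]
wrist_force: [-0.1, -0.0, 0.2]
opening: 52.3
```

>>> send_rows(
  series="0 0 0 0; 0 0 0 0; 0 0 0 0; 0 0 0 0; 0 0 0 0; 0 0 -0.3 0; 0 0 -2 0; 0 0 -3 0; 0 0 -3 0; 0 0 0 0; 0 0 0 0",
  gripper=1.5,
)

```text
time_s: 6.73
tcp_pos: [492.4, 382.3, 116.7]
tcp_rot: [-0.001, 0.935, 0.356, 0.003]
wrist_force: [-0.9, 0.2, -1.8]
opening: 25.0
```

```bash
python3 - <<'E'
from m1 import *
cn="wrist"; print(pose()[0],pose()[2])
im=imaging.read_camera(cn); c=cam(cn); save("w4.png",im)
plan(601,243.2,120,93.35,2.5)
E
```

```text
[492.44862669 382.32107764 116.74206587] 41.68760829153051
from [491.1 381.5 114.3] 41.7 total turn -51.7 n 8
-0.12 2.2 -0.07 -6.46; -0.38 2.18 -0.07 -6.46; -0.61 2.12 -0.07 -6.46; -0.85 2.04 -0.07 -6.46; -1.07 1.93 -0.08 -6.46; -1.28 1.8 -0.07 -6.46; -1.48 1.64 -0.07 -6.46; -1.65 1.46 -0.07 -6.46
```

View pics/w4.png

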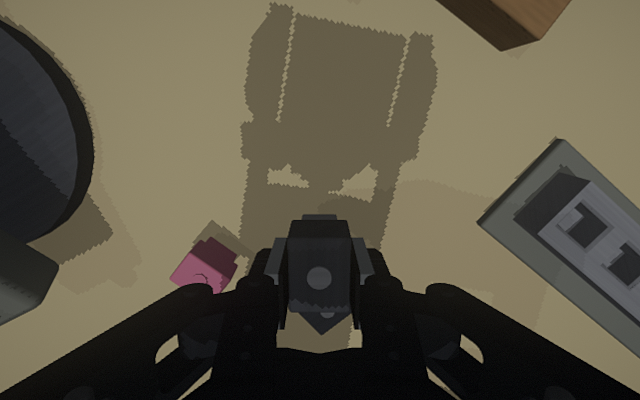

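```bash
cat >> m1.py <<'E'
def held(c,p,yaw,uv,dz):
    X=unproj(c,uv,p[2]+dz)[0]-p; a=np.radians(yaw); return X[:2]@[np.cos(a),np.sin(a)],X[:2]@[np.sin(a),-np.cos(a)]
E
python3 - <<'E'
from m1 import *
p,_,y,_=pose(); im=imaging.read_camera("wrist"); c=cam("wrist")
save("w4c.png",cv2.resize(im[190:350,240:400],None,fx=4,fy=4,interpolation=cv2.INTER_CUBIC))
print(p,held(c,p,y,(318.5,278),12))
for q in [(12,17),(0,17),(0,-17),(13,17)]: 
  pass
E
```

```text
[491.12747852 381.46626329 114.30447806] (np.float64(-0.6185490402033137), np.float64(0.12611913552503332))
```

View pics/w4c.png

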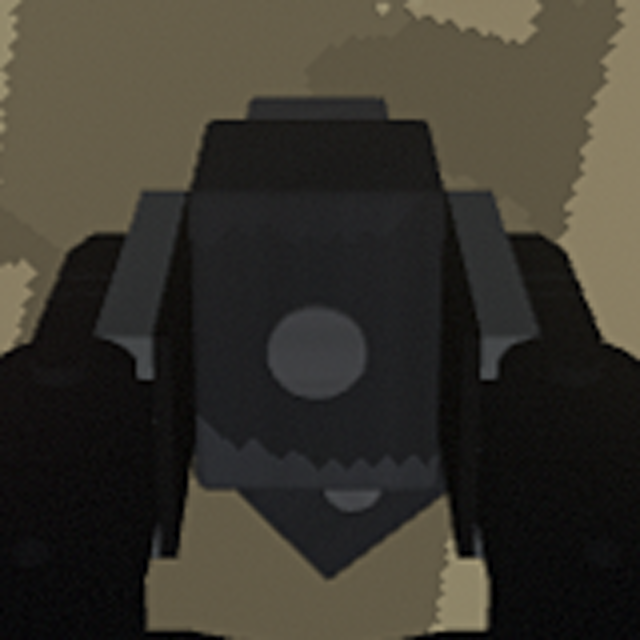

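>>> send_rows(
  series="-0.1 2.2 0 -6.5; -0.4 2.2 0 -6.5; -0.6 2.1 0 -6.5; -0.85 2.05 0 -6.5; -1.05 1.95 0 -6.5; -1.3 1.8 0 -6.5; -1.5 1.65 0 -6.5; -1.6 1.45 0 -6.2; 0 0 0 0; 0 0 0 0; 0 0 0 0; 0 0 0 0",
)

```text
time_s: 7.83
tcp_pos: [600.4, 244.1, 112.5]
tcp_rot: [-0.001, 0.686, 0.728, -0.001]
wrist_force: [0.8, -0.0, -2.0]
opening: 24.8
```

```bash
python3 - <<'E'
from m1 import *
cn="wrist"; 
P=[]
for k in range(3):
    P.append(np.r_[pose()[0],pose()[2]]); im=imaging.read_camera(cn); c=cam(cn)
print(np.array(P).round(1)); save("w5.png",im)
b=near(imaging.masks_of(cn,"base"),c,proj(c,[606,153,20])[0]); print(b[0],b[2],b[1].sum())
for d in imaging.place_of(cn,"socket0"): print(d)
plan(601,243.8,120,93.35,2.5)
E
```

```text
[[600.4 244.1 112.5  93.4]
 [600.6 244.2 112.9  93.4]
 [600.7 244.3 113.2  93.4]]
92.87991116497884 0.65 11956
{'xyz': [603.0, 244.3, 39.7], 'conf': 0.9}
{'xyz': [430.1, 246.4, -0.1], 'conf': 0.75}
{'xyz': [605.6, 148.2, 38.2], 'conf': 0.69}
from [601.3 244.1 113.8] 93.4 total turn 0.1 n 1
-0.03 -0.03 -0.62 0.07
```

View pics/w5.png

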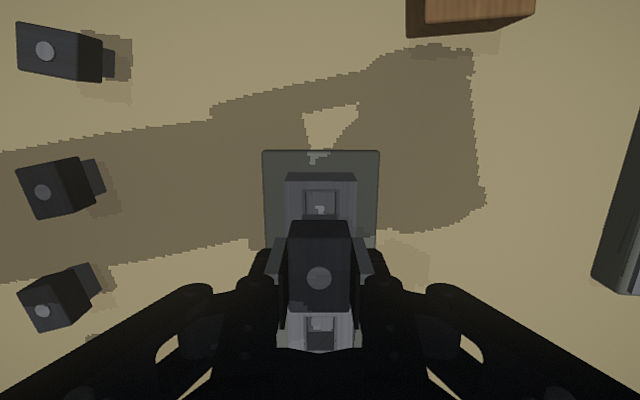

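```bash
cat >> m1.py <<'E'
def overlay(im,c,L,name,crop,s=3):
    x0,y0,x1,y1=crop
    big=cv2.resize(im[y0:y1,x0:x1],None,fx=s,fy=s,interpolation=cv2.INTER_CUBIC)
    for pts in L:
        uv=(proj(c,pts)-[x0,y0]+.5)*s-.5
        cv2.polylines(big,[uv.round().astype(np.int32)],True,(0,255,0),1)
    save(name,big)
def rect(v,x0,x1,y0,y1,z):
    a=np.radians(v[2]);Q=np.array([[np.cos(a),-np.sin(a),0],[np.sin(a),np.cos(a),0],[0,0,1]])
    return np.array([[x0,y0,z],[x1,y0,z],[x1,y1,z],[x0,y1,z]],float)@Q.T+[v[0],v[1],0]
B=(606.4,151.4,3.35)
def baseL(B): return [rect(B,-42,42,-128,128,10),rect(B,-23,23,-113,113,40)]+[rect(B,-12,12,y-16,y+16,40) for y in (-92,-46,0,46,92)]
E
python3 - <<'E'
from m1 import *
im=imaging.read_camera("wrist"); c=cam("wrist"); overlay(im,c,baseL(B),"w5o.png",(240,130,400,330),3)
E
```

```text
(no output)
```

View pics/w5o.png

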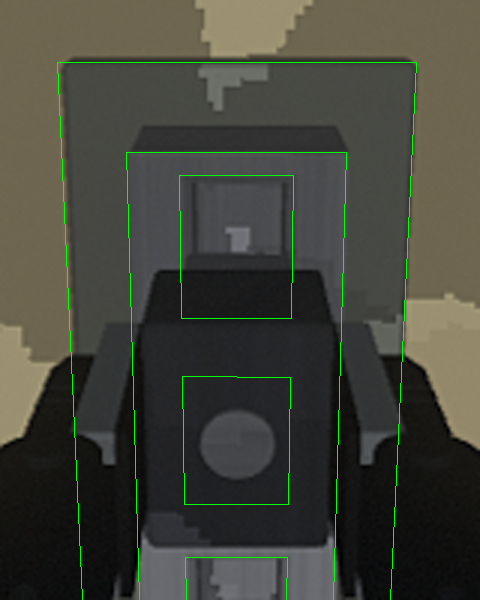

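>>> send_rows(
  series="0 0 2 0; 0 0 2 0; 0 0 0.8 0; 0 0 0.5 0; 0 0 0.5 0; 0 0 0 0; 0 0 0 0",
)

```text
time_s: 8.72
tcp_pos: [601.4, 243.7, 55.7]
tcp_rot: [-0.0, 0.686, 0.728, -0.0]
wrist_force: [-0.5, 1.0, -1.4]
opening: 25.4
```

```bash
python3 - <<'E'
from m1 import *
p,_,y,s=pose(); print(p,y,s["wrist_force"],s["torque"],s["opening"])
E
```

```text
[601.41783321 243.65876448  55.66759507] 93.3803939931685 [-0.48010557  0.98325439 -1.44503089] [ 0.11426835  0.07007832 -0.07360734] 25.441169049439576
```

>>> send_rows(
  series="0 0 0.2 0; 0 0 0.2 0; 0 0 0.1 0; 0 0 0 0; 0 0 0 0",
)

```text
time_s: 9.13
tcp_pos: [602.0, 243.7, 52.7]
tcp_rot: [0.0, 0.686, 0.728, 0.0]
wrist_force: [-4.1, -0.6, 7.0]
opening: 24.9
```

>>> send_rows(
  series="0 0 0.1 0; 0 0 0 0; 0 0 0 0",
)

```text
time_s: 9.38
tcp_pos: [602.0, 243.7, 52.6]
tcp_rot: [-0.0, 0.686, 0.728, -0.0]
wrist_force: [-6.8, -2.2, 10.6]
opening: 25.3
```

>>> send_rows(
  series="0 0 0 0; 0 0 0 0; 0 0 0 0; 0 0 -1 0; 0 0 -3 0; 0 0 -3 0; 0 0 0 0; 0 0 0 0",
  gripper=5.2,
)

```text
time_s: 10.05
tcp_pos: [603.8, 244.1, 123.7]
tcp_rot: [0.002, 0.686, 0.728, 0.003]
wrist_force: [-0.9, 0.9, -0.4]
opening: 51.8
```

```bash
python3 - <<'E'
from m1 import *
B=(607,151.9,3.35)
im=imaging.read_camera("wrist"); c=cam("wrist")
X=np.array(B)+[-0.0584*92,.998*92,0]
overlay(im,c,baseL(B)+[rect(X,-13,13,-17,17,64),rect(X,-13,13,-17,17,40)],"w6o.png",(200,130,440,330),3)
plan(443.2,329.8,110,-7.1,4)
plan(443.2,329.8,110,172.9,4)
E
```

```text
from [602.4 243.7 121.3] 93.4 total turn 100.5 n 15
0.64 -1.03 0.08 6.7; 0.51 -1.09 0.07 6.7; 0.38 -1.14 0.08 6.7; 0.24 -1.18 0.07 6.7; 0.11 -1.21 0.08 6.7; -0.04 -1.2 0.07 6.7; -0.18 -1.19 0.08 6.7; -0.31 -1.17 0.07 6.7; -0.45 -1.12 0.08 6.7; -0.58 -1.06 0.08 6.7; -0.69 -0.99 0.07 6.7; -0.81 -0.89 0.08 6.7
-0.9 -0.8 0.07 6.7; -0.99 -0.69 0.08 6.7; -1.07 -0.56 0.07 6.7
from [602.4 243.7 121.3] 93.4 total turn -79.5 n 12
0.79 -1.28 0.09 -6.63; 0.94 -1.18 0.1 -6.63; 1.07 -1.07 0.09 -6.63; 1.18 -0.93 0.1 -6.63; 1.29 -0.8 0.09 -6.63; 1.36 -0.64 0.1 -6.63; 1.43 -0.47 0.09 -6.63; 1.48 -0.31 0.1 -6.63; 1.5 -0.14 0.09 -6.63; 1.51 0.04 0.09 -6.63; 1.49 0.21 0.1 -6.63; 1.46 0.38 0.09 -6.63
```

View pics/w6o.png

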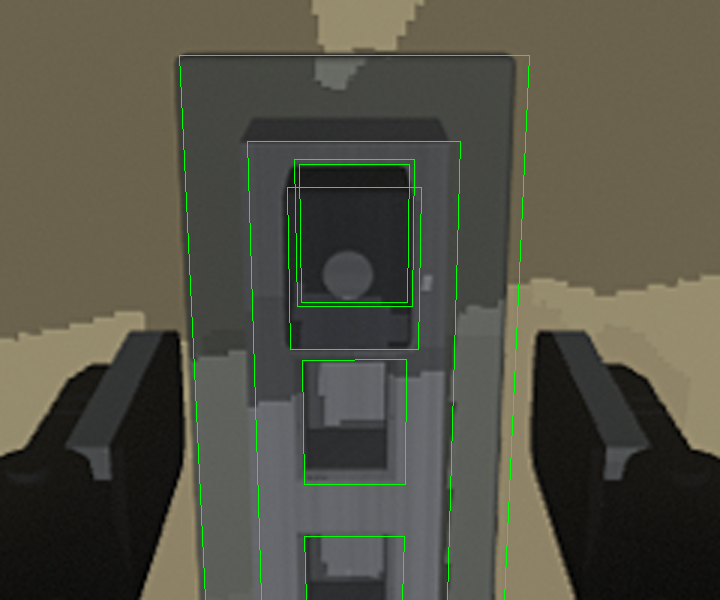

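Rest 1 is seated at its expected head height. Now for the one at (443,330).

>>> send_rows(
  series="0.8 -1.3 0.1 -6.6; 0.95 -1.2 0.1 -6.6; 1.05 -1.1 0.1 -6.6; 1.2 -0.95 0.1 -6.6; 1.3 -0.8 0.1 -6.6; 1.35 -0.65 0.1 -6.6; 1.45 -0.45 0.1 -6.6; 1.5 -0.3 0.1 -6.6; 1.5 -0.15 0.1 -6.6; 1.5 0.05 0.1 -6.6; 1.5 0.2 0.1 -6.6; 1.45 0.4 0.1 -6.7",
)

```text
time_s: 11.1
tcp_pos: [440.0, 330.2, 106.0]
tcp_rot: [-0.001, 0.061, 0.998, -0.001]
wrist_force: [-1.8, -0.1, -0.8]
opening: 52.1
```

>>> send_rows(
  series="0 0 0 0; 0 0 0 0; 0 0 0 0",
)

```text
time_s: 11.35
tcp_pos: [441.6, 330.1, 107.0]
tcp_rot: [-0.0, 0.065, 0.998, -0.0]
wrist_force: [-0.3, 0.6, -0.2]
opening: 52.0
```

```bash
python3 - <<'E'
from m1 import *
cn="wrist"
im=imaging.read_camera(cn)
P=[]
for k in range(6):
    p=pose(); P.append(np.r_[p[0],p[2]]); im=imaging.read_camera(cn); c=cam(cn)
print(np.array(P).round(1)); save("w7.png",im)
v=(443.2,329.8,82.9)
m=near(imaging.masks_of(cn,"rest0"),c,proj(c,[443,330,25])[0]); print(m[0],m[2],m[1].sum(),fit(c,m[1],"rest",443,330,83))
overlay(im,c,[rect(v,-13,13,-17,17,44)],"w7o.png",(160,100,480,360),2)
plan(443.2,329.8,32,172.9,4)
E
```

```text
[[442.  330.1 107.4 172.6]
 [442.2 330.1 107.5 172.6]
 [442.3 330.1 107.7 172.6]
 [442.3 330.2 107.8 172.6]
 [442.2 330.2 107.8 172.6]
 [442.2 330.3 107.9 172.6]]
3.374713747796195 0.67 2597 (array([442.6363077 , 329.83328343,  81.24401958]), np.float64(0.03148278179196207))
from [442.  330.4 107.8] 172.6 total turn -0.3 n 2
-0.06 -0.02 3.79 -0.13; -0.07 -0.02 3.79 -0.13
```

View pics/w7o.png

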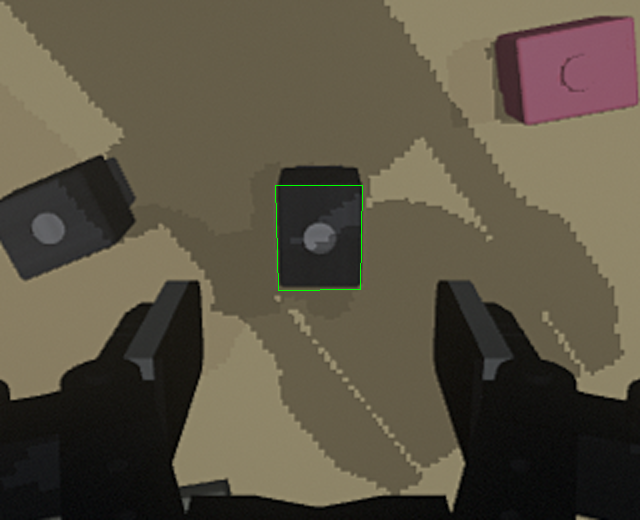

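The rest at crop (318,240) lies squarely between the pads.

>>> send_rows(
  series="-0.05 0 3 0.5; 0 0 3 0.5; 0 0 1.55 0; 0 0 0 0; 0 0 0 0",
)

```text
time_s: 12.17
tcp_pos: [441.6, 330.1, 31.5]
tcp_rot: [-0.001, 0.073, 0.997, -0.001]
wrist_force: [-0.5, -0.4, -0.4]
opening: 51.8
```

>>> send_rows(
  series="0 0 0 0; 0 0 0 0; 0 0 0 0; 0 0 0 0; 0 0 0 0; 0 0 -0.3 0; 0 0 -2 0; 0 0 -3 0; 0 0 -3 0; 0 0 0 0; 0 0 0 0",
  gripper=1.5,
)

```text
time_s: 13.08
tcp_pos: [443.4, 331.2, 117.6]
tcp_rot: [0.002, 0.073, 0.997, 0.001]
wrist_force: [0.0, -0.4, -1.9]
opening: 25.2
```

```bash
python3 - <<'E'
from m1 import *
p,_,y,_=pose(); im=imaging.read_camera("wrist"); c=cam("wrist")
p2,_,y,_=pose();print(p,p2); save("w8.png",im)
g=im[240:330,290:350].astype(int).sum(2); print(g.min(),g.max())
m=(g>210).astype(np.uint8); n,l,st,ce=cv2.connectedComponentsWithStats(m); print([(s[4],(x+[290,240]).round(1)) for s,x in zip(st[1:],ce[1:]) if s[4]>40])
plan(603.7,197.3,115,93.35,2.5)
E
```

```text
[443.38730585 331.17900181 117.63222384] [442.05382078 330.43056455 115.41616184]
55 418
[(np.int32(1251), array([319.5, 319.1]))]
from [442.1 330.4 115.4] 171.7 total turn 78.3 n 12
-1.49 -0.9 0 6.53; -1.59 -0.73 0.01 6.53; -1.66 -0.54 0 6.53; -1.71 -0.35 0 6.53; -1.74 -0.15 0.01 6.53; -1.74 0.04 0 6.53; -1.73 0.24 0 6.53; -1.69 0.44 0.01 6.53; -1.63 0.63 0 6.53; -1.54 0.81 0 6.53; -1.45 0.98 0.01 6.53; -1.32 1.14 0 6.53
```

View pics/w8.png

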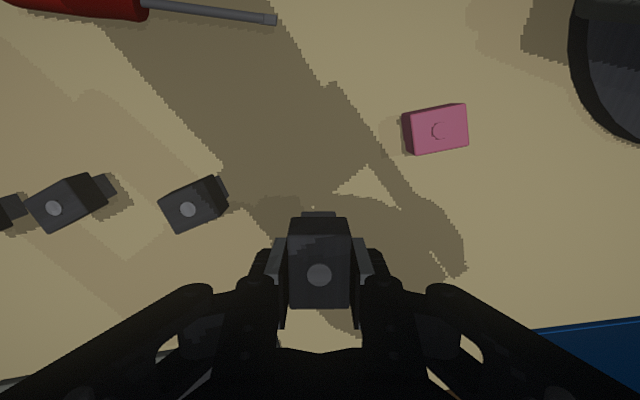

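>>> send_rows(
  series="-1.5 -0.9 0 6.5; -1.6 -0.7 0 6.5; -1.65 -0.55 0 6.5; -1.7 -0.35 0 6.5; -1.75 -0.15 0 6.5; -1.75 0.05 0 6.5; -1.75 0.25 0 6.5; -1.7 0.45 0 6.5; -1.6 0.65 0 6.5; -1.55 0.8 0 6.5; -1.45 1 0 6.5; -1.3 1.15 0 6.8",
)

```text
time_s: 14.13
tcp_pos: [603.9, 197.4, 112.1]
tcp_rot: [-0.001, 0.688, 0.726, -0.002]
wrist_force: [0.0, -0.7, -1.3]
opening: 24.8
```

>>> send_rows(
  series="0 0 0 0; 0 0 0 0; 0 0 0 0; 0 0 0 0; 0 0 0 0",
)

```text
time_s: 14.55
tcp_pos: [604.2, 199.0, 114.7]
tcp_rot: [-0.0, 0.685, 0.728, -0.0]
wrist_force: [0.0, -0.0, -0.7]
opening: 25.2
```

```bash
python3 - <<'E'
from m1 import *
im=imaging.read_camera("wrist")
p,_,y,_=pose(); im=imaging.read_camera("wrist"); c=cam("wrist"); print(p,y,pose()[0])
B=(606.4,151.6,3.35)
overlay(im,c,baseL(B),"w9o.png",(220,90,420,340),2.4)
plan(603.7,197.2,56,93.35,2.5)
E
```

```text
[604.36961811 198.94581578 114.95189803] 93.46027850347394 [604.59428528 198.92144852 115.23802905]
from [604.6 198.9 115.2] 93.4 total turn 0.1 n 3
-0.06 -0.03 1.97 0.03; -0.05 -0.04 1.98 0.03; -0.06 -0.03 1.97 0.03
```

View pics/w9o.png

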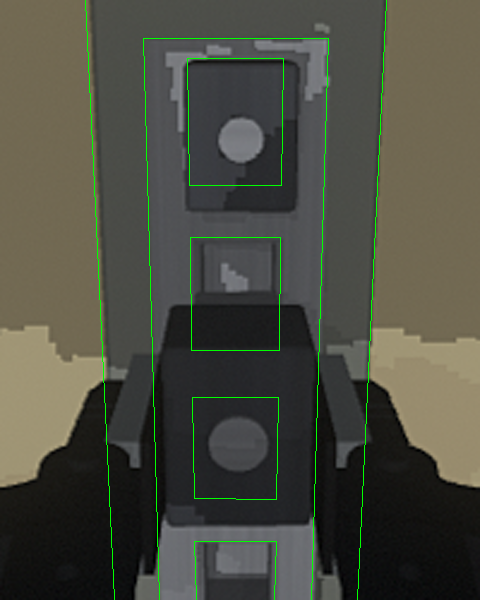

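The held rest's circle and the next socket share a centre column (about 237 in the crop), so I'm inserting.

>>> send_rows(
  series="-0.15 0 2 0; 0 0 2 0; 0 0 0.9 0; 0 0 0.5 0; 0 0 0.5 0; 0 0 0 0; 0 0 0 0; 0 0 0 0",
)

```text
time_s: 15.32
tcp_pos: [604.7, 196.9, 56.3]
tcp_rot: [-0.0, 0.686, 0.728, -0.0]
wrist_force: [-2.8, 0.9, -2.3]
opening: 25.0
```

>>> send_rows(
  series="0 0 0.2 0; 0 0 0.2 0; 0 0 0.1 0; 0 0 0 0; 0 0 0 0; 0 0 0 0",
)

```text
time_s: 15.82
tcp_pos: [604.8, 197.1, 53.3]
tcp_rot: [-0.001, 0.686, 0.728, -0.001]
wrist_force: [-8.3, -0.5, 9.3]
opening: 25.1
```

>>> send_rows(
  series="0 -0.1 0.1 0; 0 -0.1 0.1 0; 0 0 0 0; 0 0 0 0; 0 0 0 0",
)

```text
time_s: 16.23
tcp_pos: [604.9, 197.1, 53.2]
tcp_rot: [0.001, 0.686, 0.728, 0.001]
wrist_force: [-6.3, -0.5, 12.6]
opening: 25.2
```

>>> send_rows(
  series="0 0 0 0; 0 0 0 0; 0 0 0 0; 0 0 -1.2 0; 0 0 -3 0; 0 0 -3 0; 0 0 0 0; 0 0 0 0; 0 0 0 0; 0 0 0 0; 0 0 0 0",
  gripper=5.2,
)

```text
time_s: 17.15
tcp_pos: [602.2, 196.6, 119.6]
tcp_rot: [-0.001, 0.686, 0.728, -0.001]
wrist_force: [-0.9, 0.7, -0.1]
opening: 51.7
```

```bash
python3 - <<'E'
from m1 import *
im=imaging.read_camera("wrist")
p,_,y,_=pose(); im=imaging.read_camera("wrist"); c=cam("wrist"); print(p,y,pose()[0])
B=(606.4,151.6,3.35)
L=[]
for k in (92,46):
    X=np.array(B)+[-0.0584*k,.998*k,0]; L+=[rect(X,-13,13,-17,17,64),rect(X,-13,13,-17,17,40)]
overlay(im,c,baseL(B)+L,"w10o.png",(200,90,440,340),2.4)
plan(429.5,248,110,107,4)
E
```

```text
[602.28407448 196.60459705 119.69687831] 93.3728166960654 [602.41585487 196.65114733 119.895488  ]
from [602.4 196.7 119.9] 93.4 total turn -13.6 n 5
1.23 -3.39 0.2 -2.72; 1.39 -3.33 0.2 -2.72; 1.54 -3.26 0.19 -2.72; 1.7 -3.18 0.2 -2.72; 1.85 -3.1 0.2 -2.72
```

View pics/w10o.png

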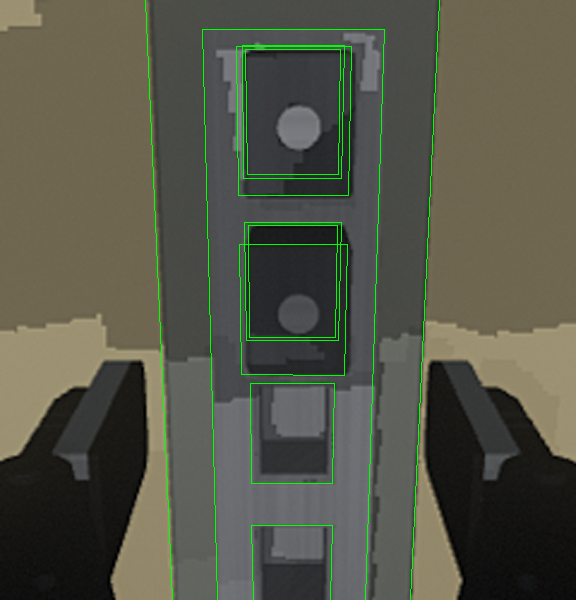

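Both seated rests show the same height. Next is the one at (430,248).

>>> send_rows(
  series="1.25 -3.4 0.2 -2.7; 1.4 -3.3 0.2 -2.7; 1.55 -3.25 0.2 -2.7; 1.7 -3.2 0.2 -2.7; 1.85 -3.1 0.2 -2.8; 0 0 0 0; 0 0 0 0; 0 0 0 0; 0 0 0 0; 0 0 0 0; 0 0 0 0",
)

```text
time_s: 18.17
tcp_pos: [431.4, 248.5, 111.5]
tcp_rot: [0.0, 0.595, 0.803, 0.0]
wrist_force: [0.4, -0.7, -0.8]
opening: 51.9
```

```bash
cat > rg.py <<'E'
from m1 import *
def look(x,y,yaw,name):
    cn="wrist"; im=imaging.read_camera(cn); p=pose(); im=imaging.read_camera(cn); c=cam(cn); print(p[0].round(1),round(p[2],1))
    m=near(imaging.masks_of(cn,"rest0"),c,proj(c,[x,y,25])[0]); f,e=fit(c,m[1],"rest",x,y,yaw); print(m[0],m[2],f,e)
    overlay(im,c,[rect(f,-13,13,-17,17,44)],name,(160,100,480,360),2)
    plan(f[0],f[1],32,f[2]+90,3)
E
python3 -c "
from rg import *
look(429.5,248,17,'w11.png')"
```

```text
[431.3 248.5 111.5] 106.9
116.30692990242997 0.76 [429.5 248.   17. ] 1.0
from [430.9 248.5 111.3] 106.9 total turn -0.1 n 3
-0 -0.05 2.64 -0.02; -0 -0.05 2.65 -0.02; -0.01 -0.05 2.64 -0.02
```

View pics/w11.png

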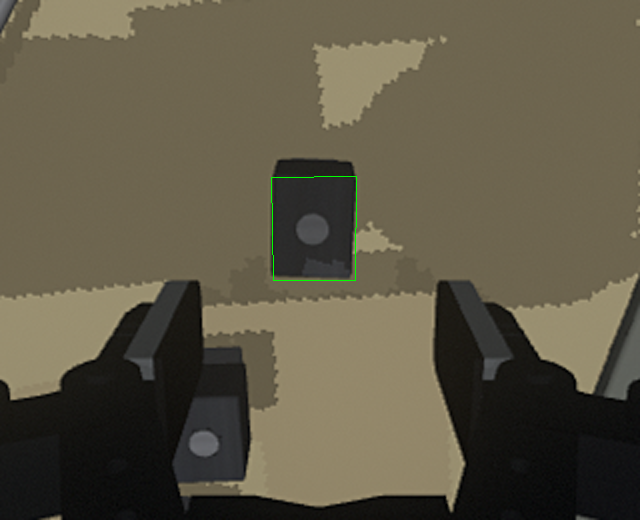

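The overlay of the earlier fix matches the rest at crop (313,228). Descending.

>>> send_rows(
  series="0 -0.15 3 0; 0 0 3 0; 0 0 1.9 0; 0 0 0 0; 0 0 0 0; 0 0 0 0",
)

```text
time_s: 18.82
tcp_pos: [430.1, 248.6, 33.6]
tcp_rot: [0.001, 0.595, 0.804, 0.001]
wrist_force: [-0.2, -0.1, 0.9]
opening: 51.7
```

>>> send_rows(
  series="0 0 0 0; 0 0 0 0; 0 0 0 0; 0 0 0 0; 0 0 0 0; 0 0 -0.3 0; 0 0 -2 0; 0 0 -3 0; 0 0 -3 0; 0 0 0 0; 0 0 0 0; 0 0 0 0",
  gripper=1.5,
)

```text
time_s: 19.82
tcp_pos: [428.4, 248.0, 114.6]
tcp_rot: [-0.0, 0.595, 0.804, -0.0]
wrist_force: [-0.1, -0.3, -1.7]
opening: 25.1
```

```bash
cat >> rg.py <<'E'
def lookheld(name,tx,ty):
    im=imaging.read_camera("wrist"); p,_,y,_=pose(); im=imaging.read_camera("wrist"); c=cam("wrist"); print(p.round(1),round(y,1))
    save(name,cv2.resize(im[190:350,220:420],None,fx=3,fy=3,interpolation=cv2.INTER_CUBIC))
    plan(tx,ty,115,93.35,3)
E
python3 -c "
from rg import *
lookheld('w12.png',606.4,151.6)"
```

```text
[427.8 247.8 113.7] 107.0
from [427.6 247.7 113.3] 107.0 total turn 13.6 n 7
-2.06 2.04 -0.02 1.95; -1.99 2.11 -0.03 1.95; -1.91 2.18 -0.02 1.95; -1.84 2.24 -0.03 1.95; -1.76 2.3 -0.02 1.95; -1.69 2.36 -0.03 1.95; -1.6 2.42 -0.02 1.95
```

View pics/w12.png

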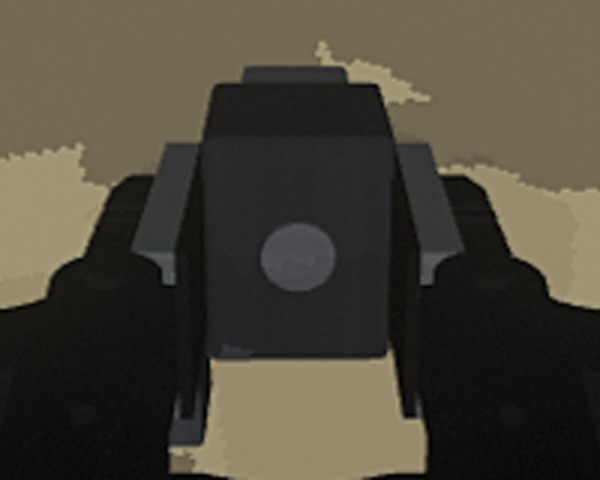

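>>> send_rows(
  series="-2.05 2.05 0 1.95; -2 2.1 0 1.95; -1.9 2.2 0 1.95; -1.85 2.25 0 1.95; -1.75 2.3 0 1.95; -1.7 2.35 0 1.95; -1.6 2.4 0 1.95; 0 0 0 0; 0 0 0 0; 0 0 0 0; 0 0 0 0; 0 0 0 0",
)

```text
time_s: 20.92
tcp_pos: [606.5, 152.8, 114.7]
tcp_rot: [-0.0, 0.686, 0.728, -0.001]
wrist_force: [-0.3, -0.5, -1.4]
opening: 25.2
```

```bash
cat >> rg.py <<'E'
def looksock(name,tx,ty):
    im=imaging.read_camera("wrist"); im=imaging.read_camera("wrist"); p,_,y,_=pose(); im=imaging.read_camera("wrist"); c=cam("wrist"); print(p.round(1),round(y,1))
    overlay(im,c,baseL((606.6,151.6,3.35)),name,(220,90,420,340),2.4)
    plan(tx,ty,56,93.35,3)
E
python3 -c "
from rg import *
looksock('w13.png',606.4,151.6)"
```

```text
[607.  152.8 115.2] 93.4
from [607.2 152.7 115.4] 93.4 total turn 0.0 n 2
-0.05 -0.04 2.97 0.01; -0.06 -0.04 2.97 0.01
```

View pics/w13.png

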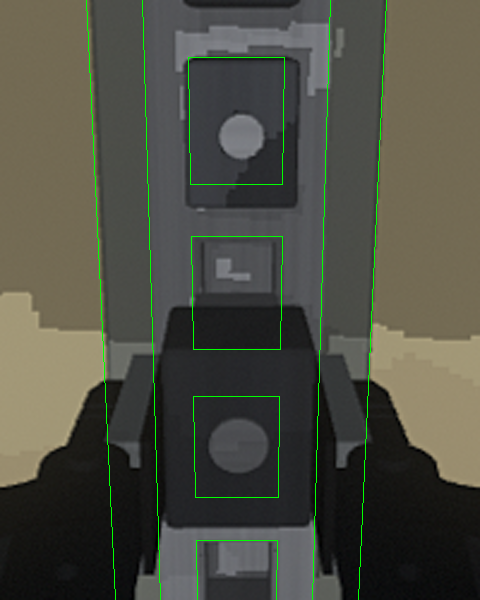

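>>> send_rows(
  series="-0.1 -0.05 2 0; 0 0 2 0; 0 0 0.9 0; 0 0 0.5 0; 0 0 0.5 0; 0 0 0 0; 0 0 0 0; 0 0 0 0",
)

```text
time_s: 21.73
tcp_pos: [607.7, 151.3, 57.1]
tcp_rot: [0.0, 0.686, 0.727, 0.0]
wrist_force: [0.4, 0.5, -1.0]
opening: 25.3
```

>>> send_rows(
  series="0 0 0.2 0; 0 0 0.2 0; 0 0 0.2 0; 0 0 0.1 0; 0 0 0 0; 0 0 0 0; 0 0 0 0",
)

```text
time_s: 22.32
tcp_pos: [608.4, 151.4, 54.3]
tcp_rot: [0.0, 0.686, 0.727, 0.0]
wrist_force: [-10.2, -1.6, 20.8]
opening: 24.9
```

>>> send_rows(
  series="0 0 0 0; 0 0 0 0; 0 0 0 0; 0 0 -1.2 0; 0 0 -3 0; 0 0 -3 0; 0 0 0 0; 0 0 0 0; 0 0 0 0; 0 0 0 0; 0 0 0 0",
  gripper=5.2,
)

```text
time_s: 23.23
tcp_pos: [606.2, 151.0, 119.5]
tcp_rot: [-0.001, 0.686, 0.727, -0.001]
wrist_force: [-0.8, 0.8, 1.0]
opening: 51.9
```

```bash
cat >> rg.py <<'E'
def lookdone(name,ks,nx,ny,nyaw):
    im=imaging.read_camera("wrist")
    p,_,y,_=pose(); im=imaging.read_camera("wrist"); c=cam("wrist"); print(p.round(1),round(y,1))
    B=(606.6,151.6,3.35); L=[]
    for k in ks:
        X=np.array(B)+[-0.0584*k,.998*k,0]; L+=[rect(X,-13,13,-17,17,64)]
    overlay(im,c,baseL(B)[:2]+L,name,(200,90,440,340),2.4)
    plan(nx,ny,110,nyaw,4)
E
python3 -c "
from rg import *
lookdone('w14.png',(92,46,0),415.8,163.9,107.5)"
```

```text
[606.3 151.  119.7] 93.3
from [606.5 151.1 119.9] 93.3 total turn -14.2 n 5
0.48 -3.79 0.2 -2.83; 0.66 -3.77 0.2 -2.83; 0.85 -3.72 0.19 -2.83; 1.03 -3.68 0.2 -2.83; 1.22 -3.63 0.2 -2.83
```

View pics/w14.png

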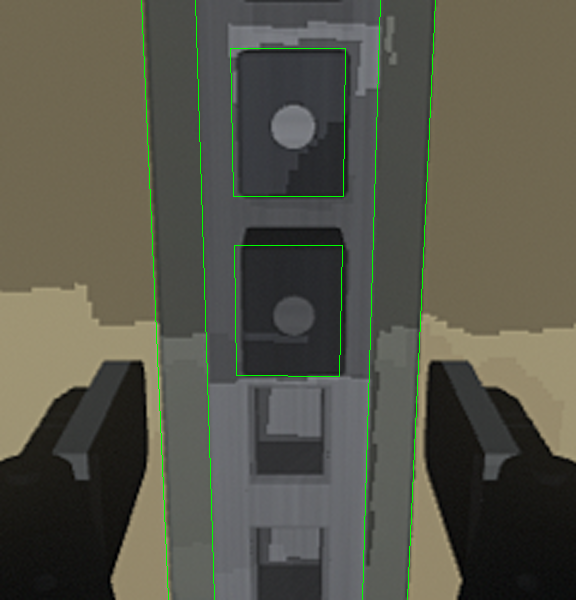

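The third rest is seated. Next is the one at (416,164).

>>> send_rows(
  series="0.5 -3.8 0.2 -2.8; 0.65 -3.75 0.2 -2.8; 0.85 -3.7 0.2 -2.8; 1.05 -3.7 0.2 -2.8; 1.2 -3.65 0.2 -2.9; 0 0 0 0; 0 0 0 0; 0 0 0 0; 0 0 0 0; 0 0 0 0; 0 0 0 0",
)

```text
time_s: 24.25
tcp_pos: [417.8, 164.2, 111.8]
tcp_rot: [0.0, 0.592, 0.806, 0.0]
wrist_force: [-0.7, -1.0, -0.2]
opening: 52.1
```

```bash
python3 -c "
from rg import *
look(415.8,163.9,17.5,'w15.png')"
```

```text
[417.5 164.2 111.6] 107.4
3.805277814604251 0.79 [415.36247696 164.02102457  19.76513065] 0.04590912022703817
from [417.1 164.2 111.4] 107.4 total turn -2.4 n 3
0.01 -0.06 2.65 -0.79; 0.01 -0.05 2.64 -0.79; 0.01 -0.06 2.65 -0.79
```

View pics/w15.png

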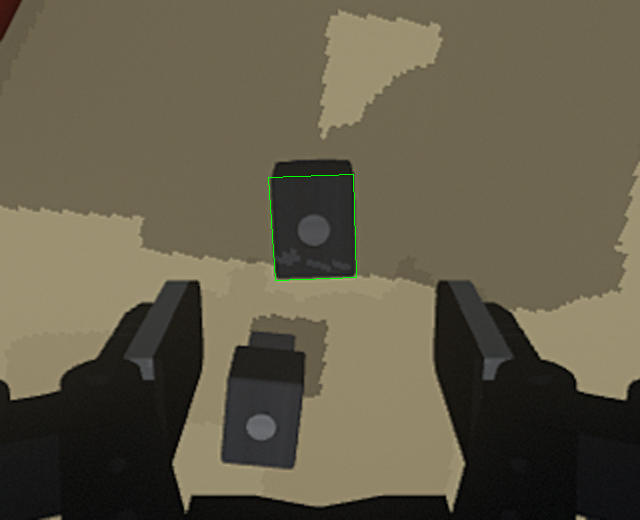

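>>> send_rows(
  series="0 -0.15 3 -0.8; 0 0 3 0; 0 0 1.9 0; 0 0 0 0; 0 0 0 0; 0 0 0 0",
)

```text
time_s: 24.9
tcp_pos: [416.2, 164.1, 33.6]
tcp_rot: [0.001, 0.586, 0.81, 0.001]
wrist_force: [0.2, -0.2, 0.2]
opening: 52.0
```

>>> send_rows(
  series="0 0 0 0; 0 0 0 0; 0 0 0 0; 0 0 0 0; 0 0 0 0; 0 0 -0.3 0; 0 0 -2 0; 0 0 -3 0; 0 0 -3 0; 0 0 0 0; 0 0 0 0; 0 0 0 0",
  gripper=1.5,
)

```text
time_s: 25.9
tcp_pos: [414.3, 163.7, 114.5]
tcp_rot: [-0.0, 0.586, 0.81, -0.0]
wrist_force: [0.6, -0.1, -2.3]
opening: 25.3
```

```bash
python3 -c "
from rg import *
lookheld('w16.png',609.1,105.7)"
```

```text
[413.8 163.6 113.7] 108.2
from [413.6 163.5 113.3] 108.2 total turn 14.9 n 7
-1.66 2.39 -0.02 2.13; -1.57 2.46 -0.03 2.13; -1.47 2.51 -0.02 2.13; -1.38 2.56 -0.03 2.13; -1.29 2.61 -0.02 2.13; -1.19 2.66 -0.02 2.13; -1.08 2.7 -0.03 2.13
```

View pics/w16.png

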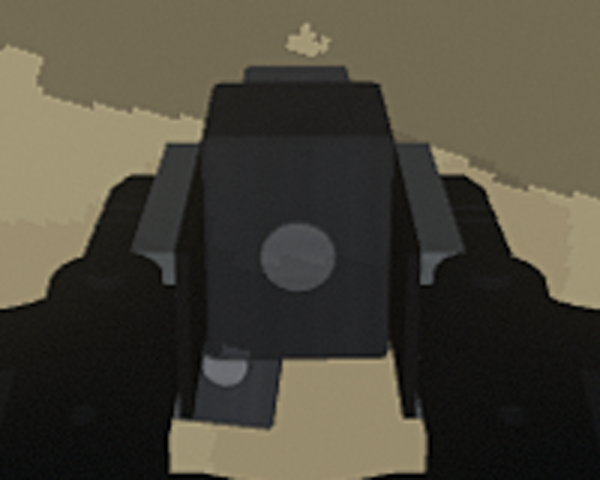

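>>> send_rows(
  series="-1.65 2.4 0 2.1; -1.55 2.45 0 2.1; -1.45 2.5 0 2.1; -1.4 2.55 0 2.1; -1.3 2.6 0 2.1; -1.2 2.65 0 2.2; -1.1 2.7 0 2.2; 0 0 0 0; 0 0 0 0; 0 0 0 0; 0 0 0 0; 0 0 0 0",
)

```text
time_s: 27.0
tcp_pos: [608.9, 106.5, 114.8]
tcp_rot: [-0.0, 0.686, 0.728, -0.0]
wrist_force: [-0.4, -0.1, -1.2]
opening: 25.0
```

```bash
python3 -c "
from rg import *
looksock('w17.png',609.2,105.6)"
```

```text
[609.3 106.5 115.3] 93.4
from [609.6 106.5 115.5] 93.4 total turn 0.0 n 2
-0.04 -0.02 2.97 0.01; -0.04 -0.02 2.98 0.01
```

View pics/w17.png

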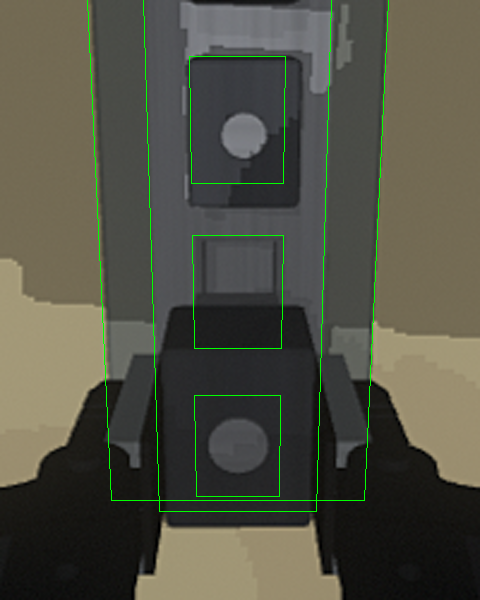

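>>> send_rows(
  series="-0.1 -0.05 2 0; 0 0 2 0; 0 0 0.9 0; 0 0 0.5 0; 0 0 0.5 0; 0 0 0 0; 0 0 0 0; 0 0 0 0",
)

```text
time_s: 27.82
tcp_pos: [610.0, 105.1, 57.1]
tcp_rot: [0.0, 0.686, 0.727, 0.0]
wrist_force: [0.4, 0.0, -2.0]
opening: 24.6
```

>>> send_rows(
  series="0 0 0.2 0; 0 0 0.2 0; 0 0 0.2 0; 0 0 0.1 0; 0 0 0 0; 0 0 0 0; 0 0 0 0",
)

```text
time_s: 28.4
tcp_pos: [611.0, 105.2, 54.2]
tcp_rot: [0.001, 0.686, 0.727, 0.0]
wrist_force: [-9.3, -1.8, 19.0]
opening: 25.0
```

>>> send_rows(
  series="0 0 0 0; 0 0 0 0; 0 0 0 0; 0 0 -1.2 0; 0 0 -3 0; 0 0 -3 0; 0 0 0 0; 0 0 0 0; 0 0 0 0; 0 0 0 0; 0 0 0 0",
  gripper=5.2,
)

```text
time_s: 29.32
tcp_pos: [608.6, 105.0, 119.6]
tcp_rot: [-0.001, 0.686, 0.727, -0.001]
wrist_force: [-0.7, 0.7, 0.6]
opening: 52.1
```

```bash
python3 -c "
from rg import *
lookdone('w18.png',(92,46,0,-46),420,91.7,99.6)"
```

```text
[608.7 105.  119.7] 93.3
from [608.9 105.  119.9] 93.3 total turn -6.3 n 5
-0.05 -3.79 0.2 -1.25; 0.04 -3.78 0.2 -1.25; 0.12 -3.79 0.19 -1.25; 0.2 -3.78 0.2 -1.25; 0.28 -3.78 0.2 -1.25
```

View pics/w18.png

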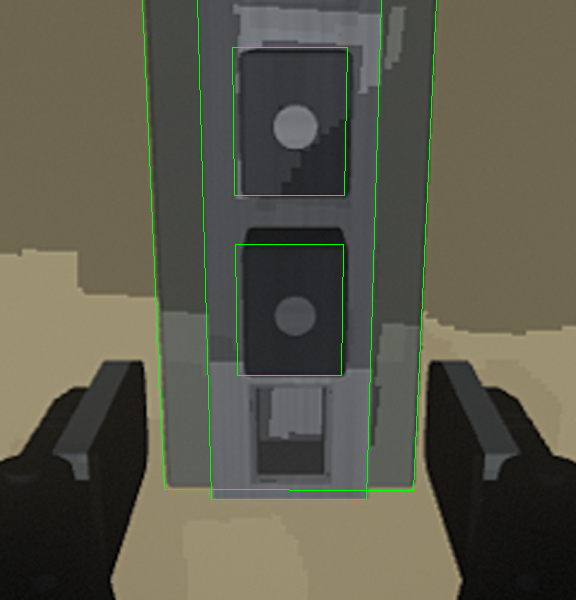

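Four are in. The last one is at (420,92).

>>> send_rows(
  series="-0.05 -3.8 0.2 -1.3; 0.05 -3.8 0.2 -1.3; 0.1 -3.8 0.2 -1.3; 0.2 -3.8 0.2 -1.2; 0.3 -3.75 0.2 -1.2; 0 0 0 0; 0 0 0 0; 0 0 0 0; 0 0 0 0; 0 0 0 0; 0 0 0 0",
)

```text
time_s: 30.33
tcp_pos: [421.7, 91.6, 111.8]
tcp_rot: [0.0, 0.645, 0.764, 0.0]
wrist_force: [-0.0, 0.8, 0.4]
opening: 51.9
```

```bash
python3 -c "
from rg import *
look(420,91.7,9.6,'w19.png')"
```

```text
[421.5  91.6 111.6] 99.6
4.312778885111016 0.55 [419.1394383   91.39363226  11.00135606] 0.05861256929794437
from [421.   91.5 111.3] 99.6 total turn -1.4 n 3
0.01 -0.06 2.64 -0.46; 0 -0.06 2.65 -0.46; 0.01 -0.07 2.64 -0.46
```

View pics/w19.png

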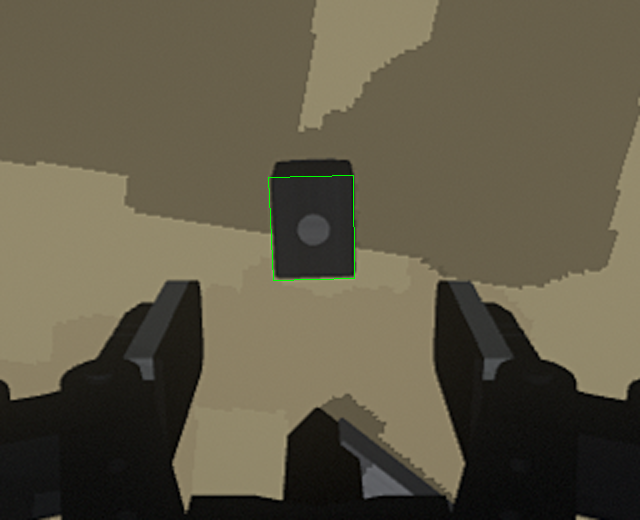

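>>> send_rows(
  series="0 -0.15 3 -0.7; 0 0 3 0; 0 0 1.9 0; 0 0 0 0; 0 0 0 0; 0 0 0 0",
)

```text
time_s: 30.98
tcp_pos: [420.1, 91.3, 33.6]
tcp_rot: [0.001, 0.641, 0.768, 0.001]
wrist_force: [-0.2, 0.5, -0.5]
opening: 51.7
```

>>> send_rows(
  series="0 0 0 0; 0 0 0 0; 0 0 0 0; 0 0 0 0; 0 0 0 0; 0 0 -0.3 0; 0 0 -2 0; 0 0 -3 0; 0 0 -3 0; 0 0 0 0; 0 0 0 0; 0 0 0 0",
  gripper=1.5,
)

```text
time_s: 31.98
tcp_pos: [418.3, 91.3, 114.5]
tcp_rot: [-0.0, 0.641, 0.768, -0.0]
wrist_force: [0.2, 0.2, -1.4]
opening: 24.8
```

```bash
python3 -c "
from rg import *
lookheld('w20.png',611.8,59.8)"
```

```text
[417.8  91.3 113.7] 100.3
from [417.6  91.2 113.4] 100.3 total turn 7.0 n 7
-0.94 2.65 -0.02 1; -0.89 2.66 -0.03 1; -0.85 2.68 -0.02 1; -0.8 2.7 -0.02 1; -0.75 2.71 -0.03 1; -0.7 2.72 -0.02 1; -0.66 2.73 -0.02 1
```

View pics/w20.png

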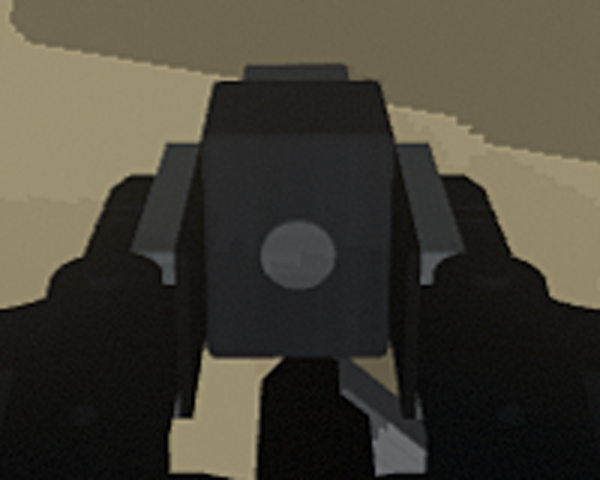

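>>> send_rows(
  series="-0.95 2.65 0 1; -0.9 2.65 0 1; -0.85 2.7 0 1; -0.8 2.7 0 1; -0.75 2.7 0 1; -0.7 2.7 0 1; -0.65 2.75 0 1; 0 0 0 0; 0 0 0 0; 0 0 0 0; 0 0 0 0; 0 0 0 0",
)

```text
time_s: 33.08
tcp_pos: [612.0, 60.1, 114.8]
tcp_rot: [-0.0, 0.686, 0.727, -0.0]
wrist_force: [-0.5, -0.6, -1.2]
opening: 25.1
```

```bash
python3 -c "
from rg import *
looksock('w21.png',611.9,59.5)"
```

```text
[612.5  60.  115.4] 93.3
from [612.7  60.  115.5] 93.3 total turn -0.0 n 2
-0.02 -0.04 2.97 -0; -0.02 -0.04 2.98 -0
```

View pics/w21.png

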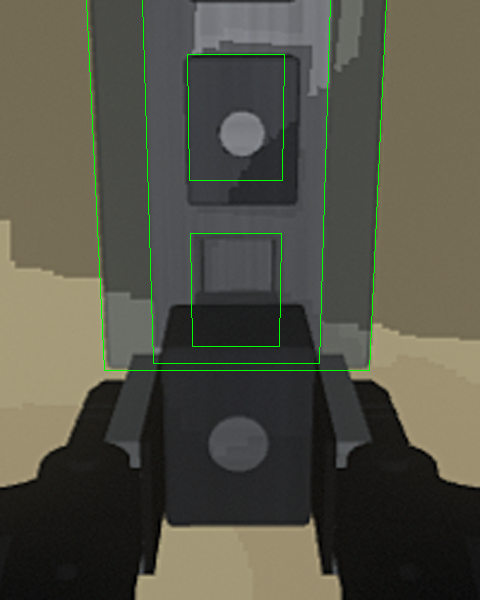

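>>> send_rows(
  series="-0.05 -0.05 2 0; 0 0 2 0; 0 0 0.9 0; 0 0 0.5 0; 0 0 0.5 0; 0 0 0 0; 0 0 0 0; 0 0 0 0",
)

```text
time_s: 33.9
tcp_pos: [613.3, 59.2, 57.2]
tcp_rot: [0.0, 0.686, 0.727, 0.0]
wrist_force: [0.2, -0.7, -0.7]
opening: 25.6
```

>>> send_rows(
  series="0 0 0.2 0; 0 0 0.2 0; 0 0 0.2 0; 0 0 0.1 0; 0 0 0 0; 0 0 0 0; 0 0 0 0",
)

```text
time_s: 34.48
tcp_pos: [613.7, 59.3, 54.2]
tcp_rot: [0.0, 0.686, 0.727, 0.0]
wrist_force: [-10.6, -1.9, 20.2]
opening: 25.0
```

>>> send_rows(
  series="0 0 0 0; 0 0 0 0; 0 0 0 0; 0 0 -1.2 0; 0 0 -3 0; 0 0 -3 0; 0 0 0 0; 0 0 0 0; 0 0 0 0; 0 0 0 0; 0 0 0 0",
  gripper=5.2,
)

```text
time_s: 35.4
tcp_pos: [611.7, 59.3, 119.6]
tcp_rot: [-0.001, 0.686, 0.727, -0.001]
wrist_force: [-0.2, -1.0, -0.2]
opening: 52.0
```

```bash
python3 - <<'E'
from rg import *
lookdone('w22.png',(92,46,0,-46,-92),500,-300,93.35)
for cn in ("scene","side"):
    im=imaging.read_camera(cn); c=cam(cn); save(cn+"2.png",im)
    for n,m,xy,yy in [("cover","cover",(512,-378),None),("bar","bar",(439,-9),-35),("sleeve","sleeve",(644,-151),15)]:
        s=near(imaging.masks_of(cn,n),c,proj(c,[*xy,15])[0]); 
        if s is not None:
            bb=[fit(c,s[1],m,*xy,a) for a in ((yy,) if yy is not None else (0,10,-10))]; bb=min(bb,key=lambda t:t[1]); print(cn,n,s[0].round(1),s[2],bb)
E
```

```text
[611.8  59.3 119.7] 93.3
from [612.   59.3 119.9] 93.3 total turn -0.0 n 10
-3.52 -1.33 0.1 -0; -3.52 -1.32 0.1 -0; -3.53 -1.33 0.1 -0; -3.52 -1.32 0.1 -0; -3.52 -1.33 0.1 -0; -3.52 -1.33 0.1 -0; -3.52 -1.32 0.09 -0; -3.52 -1.33 0.1 -0; -3.53 -1.33 0.1 -0; -3.52 -1.32 0.1 -0
scene cover 1.3 0.83 (array([ 533.25034703, -367.00435182,   12.29271142]), np.float64(0.04422474872301862))
scene bar 10.1 0.6 (array([443.6439786 , -16.2591139 , -29.53967539]), np.float64(0.2897185442442659))
scene sleeve 1.6 0.8 (array([ 644.00718054, -151.85437675,   15.89786123]), np.float64(0.2832103902654309))
side cover 19.6 0.57 (array([ 537.66433351, -364.6566545 ,   14.45649671]), np.float64(0.4777468226803576))
side bar 10.3 0.63 (array([442.11567521,  -9.45234551, -33.03375864]), np.float64(0.17735916118713346))
side sleeve 0.8 0.59 (array([ 643.86130154, -150.18993973,   11.19976609]), np.float64(0.05896498880113168))
```

View pics/w22.png

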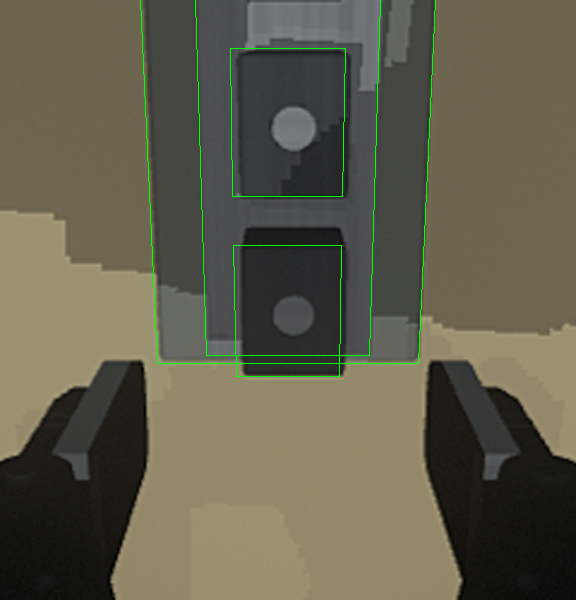

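View pics/side2.png

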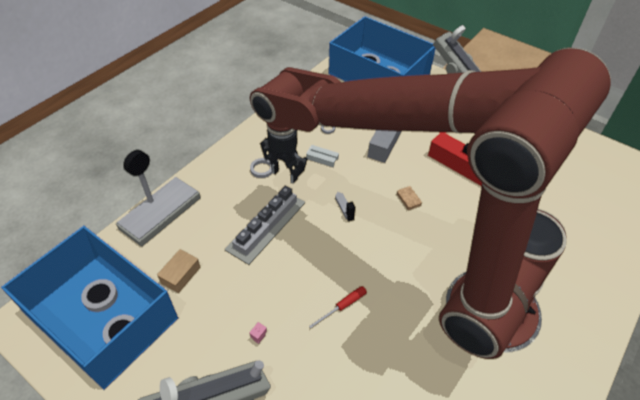

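All five rests are home. The side view shows five dark heads in a row around (265,215). Now the cover: I'll look from above, since its reading has shifted and it may have been knocked.

```bash
python3 -c "
from rg import *
plan(546,-400,270,102,4)
for d in imaging.place_of('scene','cover'): print(d)
"
```

```text
from [612.8  59.2 121.3] 93.3 total turn -8.7 n 13
-3.5 -0.72 -1.14 -0.67; -3.49 -0.76 -1.15 -0.67; -3.47 -0.8 -1.14 -0.67; -3.47 -0.84 -1.15 -0.67; -3.46 -0.88 -1.14 -0.67; -3.45 -0.92 -1.14 -0.67; -3.44 -0.96 -1.15 -0.67; -3.43 -1 -1.14 -0.67; -3.41 -1.04 -1.15 -0.67; -3.4 -1.08 -1.14 -0.67; -3.39 -1.12 -1.14 -0.67; -3.38 -1.16 -1.15 -0.67
-3.36 -1.2 -1.14 -0.67
{'xyz': [271.3, -382.8, -1.2], 'conf': 0.65}
{'xyz': [538.0, -365.1, 2.4], 'conf': 0.63}
```

>>> send_rows(
  series="-3.5 -0.7 -1.2 -0.7; -3.5 -0.75 -1.2 -0.7; -3.5 -0.8 -1.2 -0.7; -3.5 -0.85 -1.2 -0.7; -3.45 -0.9 -1.2 -0.7; -3.45 -0.9 -1.2 -0.7; -3.45 -0.95 -1.2 -0.7; -3.45 -1 -1.2 -0.7; -3.4 -1.05 -1.2 -0.7; -3.4 -1.1 -1.2 -0.7; -3.4 -1.1 -1.2 -0.7; -3.4 -1.15 -1.2 -0.7",
  gripper=4.5,
)

```text
time_s: 36.95
tcp_pos: [552.3, -367.6, 266.0]
tcp_rot: [0.0, 0.631, 0.776, 0.0]
wrist_force: [1.1, -0.3, 0.0]
opening: 45.1
```

>>> send_rows(
  series="-3.4 -1.2 -1 0; 0 0 0 0; 0 0 0 0; 0 0 0 0; 0 0 0 0; 0 0 0 0",
)

```text
time_s: 37.45
tcp_pos: [548.2, -400.1, 274.6]
tcp_rot: [-0.001, 0.631, 0.776, 0.0]
wrist_force: [-0.2, -0.8, 0.0]
opening: 45.0
```

```bash
python3 - <<'E'
from rg import *
cn="wrist"
im=imaging.read_camera(cn); im=imaging.read_camera(cn);p=pose(); im=imaging.read_camera(cn); c=cam(cn); print(p[0],p[2]); save("w23.png",im)
ms=imaging.masks_of(cn,"cover")
v=(537,-365.5,12.5)
for d in ms: ys,xs=np.nonzero(d["mask"]); print(d["conf"],xs.mean(),ys.mean(),len(xs))
m=near(ms,c,proj(c,[537,-365,50])[0])
ig=np.zeros((400,640),bool); ig[240:]=True
f,e=fit(c,m[1],"cover",*v,ignore=ig); print(f,e)
overlay(im,c,[rect(f,-30,30,-120,120,64),rect(f,-30,30,-120,120,0),rect(f,-10,10,-25,25,92)],"w23o.png",(150,0,490,300),2)
E
```

```text
[ 548.25004201 -400.34683437  274.86094031] 101.81632239646996
0.77 311.8024775387966 118.88517560577185 14692
0.67 92.44679192328681 106.98199111249707 12827
[ 533.21958746 -363.300814     12.48297638] 0.016088787815698016
```

View pics/w23o.png

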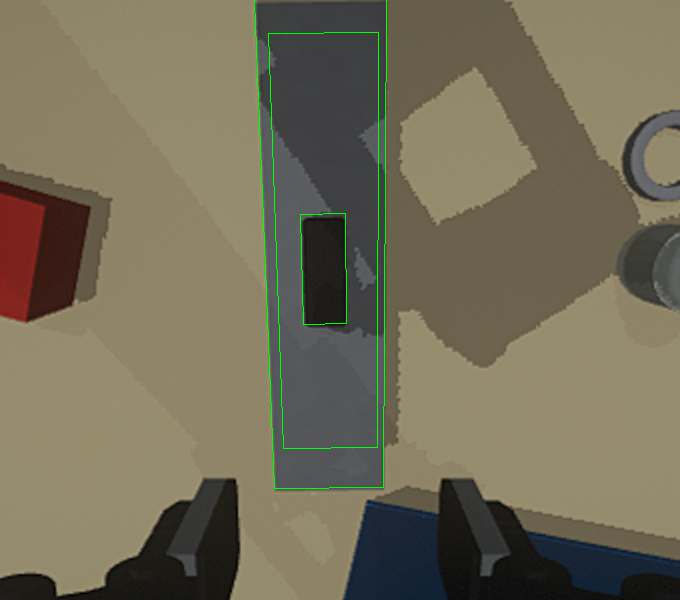

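The grey cover with its black handle (crop 325,270) fits the model. The red one at the left edge is the look-alike.

```bash
python3 -c "
from rg import *
plan(533.2,-363.3,140,102.5,3)
"
```

```text
from [ 548.2 -400.8  275.1] 101.8 total turn -0.7 n 5
0.79 -0.14 2.7 -0.14; 0.8 -0.14 2.7 -0.14; 0.8 -0.14 2.71 -0.14; 0.79 -0.13 2.7 -0.14; 0.8 -0.14 2.7 -0.14
```

>>> send_rows(
  series="0.8 -0.15 2.7 -0.7; 0.8 -0.15 2.7 0; 0.8 -0.15 2.7 0; 0.8 -0.1 2.7 0; 0.8 -0.1 2.7 0; 0 0 0 0; 0 0 0 0; 0 0 0 0; 0 0 0 0; 0 0 0 0",
)

```text
time_s: 38.48
tcp_pos: [534.4, -365.3, 143.2]
tcp_rot: [0.002, 0.627, 0.779, -0.0]
wrist_force: [-0.3, 0.3, -0.3]
opening: 45.0
```

```bash
python3 - <<'E'
from rg import *
cn="wrist"
im=imaging.read_camera(cn);p=pose(); im=imaging.read_camera(cn); c=cam(cn); print(p[0],p[2])
f=(533.2,-363.3,12.5)
overlay(im,c,[rect(f,-30,30,-120,120,64),rect(f,-10,10,-25,25,92)],"w24o.png",(170,60,470,330),2)
plan(533.2,-363.3,76,102.5,3)
E
```

```text
[ 534.20719647 -365.13659594  142.80870012] 102.41345368607153
from [ 534.  -364.9  142.3] 102.4 total turn -0.1 n 3
0.06 -0.01 2.21 -0.03; 0.06 -0.02 2.21 -0.03; 0.05 -0.01 2.21 -0.03
```

View pics/w24o.png

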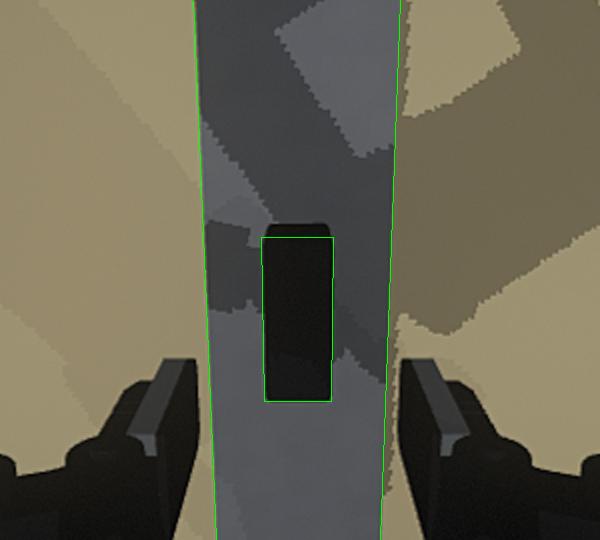

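>>> send_rows(
  series="0.15 0 3 0; 0 0 2.5 0; 0 0 0.9 0; 0 0 0 0; 0 0 0 0; 0 0 0 0",
  squeeze=80,
)

```text
time_s: 39.08
tcp_pos: [533.8, -363.4, 78.3]
tcp_rot: [0.002, 0.626, 0.779, -0.0]
wrist_force: [0.4, 0.5, -0.2]
opening: 44.9
```

>>> send_rows(
  series="0 0 0 0; 0 0 0 0; 0 0 0 0; 0 0 0 0; 0 0 0 0; 0 0 0 0",
  gripper=1,
)

```text
time_s: 39.58
tcp_pos: [534.1, -363.2, 78.5]
tcp_rot: [0.002, 0.626, 0.78, 0.0]
wrist_force: [0.3, 1.0, 5.7]
opening: 18.2
```

>>> send_rows(
  series="0 0 -0.5 0; 0 0 -1 0; 0 0 -2 0; 0 0 -2.5 0; 0 0 -2.5 0; 0 0 -2.5 0; 0 0 -2 0; 0 0 -1 0; 0 0 0 0; 0 0 0 0; 0 0 0 0; 0 0 0 0",
)

```text
time_s: 40.58
tcp_pos: [531.8, -361.6, 213.5]
tcp_rot: [-0.002, 0.626, 0.779, 0.0]
wrist_force: [1.2, 0.5, -3.6]
opening: 18.3
```

```bash
python3 - <<'E'
from rg import *
cn="wrist"
im=imaging.read_camera(cn);p=pose(); im=imaging.read_camera(cn); c=cam(cn); print(p[0],p[2],p[3]["opening"])
a=np.radians(p[2]-90); v=(p[0][0],p[0][1],p[2]-90); dz=p[0][2]-78.5
overlay(im,c,[rect(v,-30,30,-120,120,64+dz),rect(v,-10,10,-25,25,92+dz)],"w25.png",(170,60,470,330),2)
im=imaging.read_camera("scene"); save("s3.png",im)
plan(606.5,151.6,220,93.35,3)
E
```

```text
[ 531.92556303 -361.75702308  213.71991522] 102.42433353982918 18.068130040899554
from [ 532.3 -362.   214.6] 102.4 total turn 9.1 n 18
2.7 1.02 -0.03 0.5; 2.7 0.99 -0.03 0.5; 2.72 0.97 -0.03 0.5; 2.72 0.94 -0.03 0.5; 2.74 0.93 -0.03 0.5; 2.74 0.89 -0.03 0.5; 2.74 0.88 -0.03 0.5; 2.76 0.85 -0.03 0.5; 2.76 0.82 -0.03 0.5; 2.77 0.81 -0.03 0.5; 2.78 0.77 -0.03 0.5; 2.78 0.76 -0.03 0.5
2.79 0.73 -0.03 0.5; 2.79 0.7 -0.03 0.5; 2.81 0.68 -0.03 0.5; 2.8 0.66 -0.03 0.5; 2.82 0.63 -0.03 0.5; 2.82 0.6 -0.03 0.5
```

View pics/w25.png

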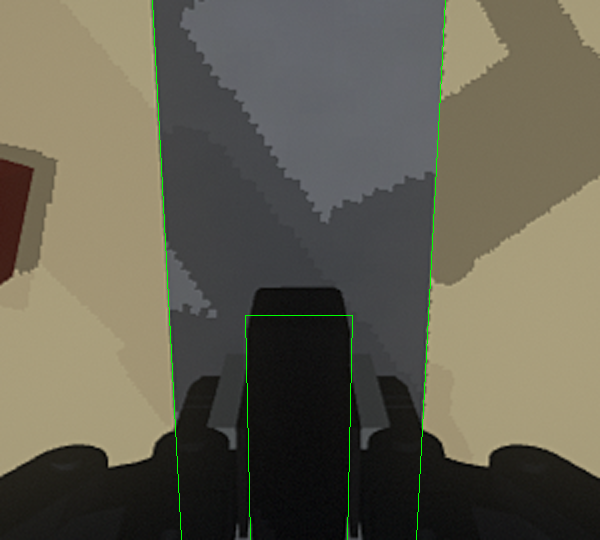

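View pics/s3.png

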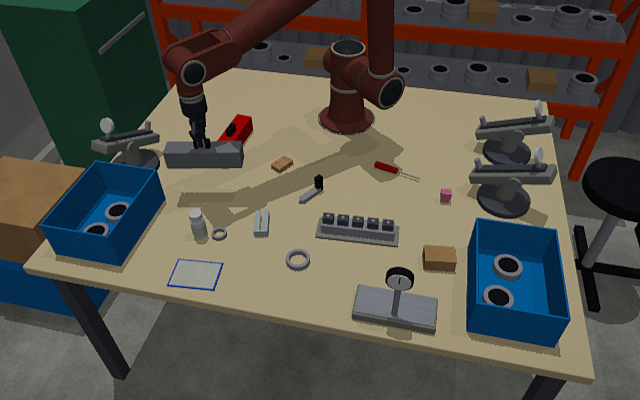

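The cover is lifted level and centred in the jaws, and the scene view shows five rests in the sockets. Carrying it over.

>>> send_rows(
  series="1.5 0.55 -0.1 0.5; 2.7 1 -0.1 0.5; 2.7 1 -0.1 0.5; 2.7 0.95 0 0.5; 2.75 0.95 0 0.5; 2.75 0.9 0 0.5; 2.75 0.9 0 0.5; 2.75 0.85 0 0.5; 2.75 0.8 0 0.5; 2.75 0.8 0 0.5; 2.8 0.75 0 0.5; 2.8 0.75 0 0.5",
)

```text
time_s: 41.73
tcp_pos: [580.5, -31.3, 218.9]
tcp_rot: [-0.0, 0.667, 0.745, -0.0]
wrist_force: [0.1, 0.1, -4.3]
opening: 18.1
```

>>> send_rows(
  series="2.8 0.75 0 0.5; 2.8 0.7 0 0.5; 2.8 0.7 0 0.5; 2.8 0.65 0 0.5; 2.8 0.65 0 0.5; 2.8 0.6 0 0.5; 1 0.4 0 0; 0 0 0 0; 0 0 0 0; 0 0 0 0; 0 0 0 0; 0 0 0 0",
)

```text
time_s: 42.73
tcp_pos: [609.3, 147.3, 219.3]
tcp_rot: [0.0, 0.686, 0.727, -0.0]
wrist_force: [0.6, -0.2, -3.4]
opening: 18.6
```

```bash
python3 - <<'E'
from rg import *
for k in range(3): im=imaging.read_camera("wrist"); print(pose()[0].round(1))
p=pose(); im=imaging.read_camera("wrist"); c=cam("wrist"); save("w26.png",im)
for n in("scene","side"): im=imaging.read_camera(n); save("c_%s.png"%n,im)
plan(606.5,151.6,170,93.35,3)
E
```

```text
[609.3 147.4 219.3]
[609.3 147.6 219.4]
[609.3 147.8 219.4]
from [609.3 148.2 219.4] 93.4 total turn 0.1 n 2
0.18 -0.13 2.47 0.03; 0.18 -0.13 2.47 0.03
```

View pics/w26.png

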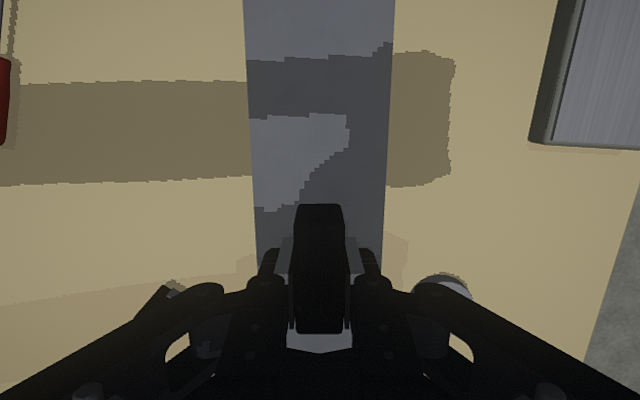

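View pics/c_scene.png

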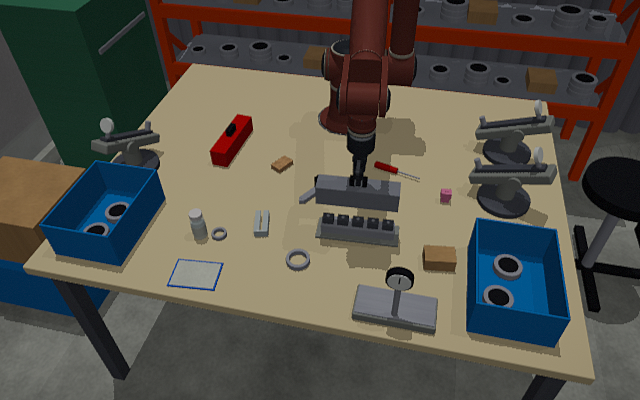

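>>> send_rows(
  series="0.15 -0.15 1.5 0; 0.15 -0.1 1.5 0; 0 0 1.5 0; 0 0 0.5 0; 0 0 0 0; 0 0 0 0; 0 0 0 0; 0 0 0 0; 0 0 0 0",
)

```text
time_s: 43.78
tcp_pos: [607.3, 151.4, 170.6]
tcp_rot: [0.001, 0.686, 0.728, 0.001]
wrist_force: [0.9, -0.9, -3.6]
opening: 18.6
```

```bash
python3 - <<'E'
from rg import *
for k in range(4): im=imaging.read_camera("wrist"); print(pose()[0].round(1),pose()[2])
plan(606.5,151.6,170,93.35,3)
E
```

```text
[607.2 151.4 170.4] 93.42496866123454
[607.  151.3 170.1] 93.4261894642492
[606.9 151.3 169.9] 93.42367684339422
[606.8 151.3 169.8] 93.42210806832425
from [606.8 151.3 169.8] 93.4 total turn 0.1 n 1
0.03 -0.03 -0.02 0.07
```

>>> send_rows(
  series="0 0 1 0; 0 0 1 0; 0 0 1 0; 0 0 1 0; 0 0 1 0; 0 0 0 0; 0 0 0 0",
)

```text
time_s: 44.57
tcp_pos: [605.7, 151.2, 117.7]
tcp_rot: [-0.001, 0.686, 0.728, -0.001]
wrist_force: [-0.1, -0.2, -2.8]
opening: 18.0
```

>>> send_rows(
  series="0 0 0.7 0; 0 0 0.7 0; 0 0 0.5 0; 0 0 0 0; 0 0 0 0; 0 0 0 0",
)

```text
time_s: 45.07
tcp_pos: [606.7, 151.3, 100.4]
tcp_rot: [0.0, 0.686, 0.728, 0.0]
wrist_force: [0.2, -0.0, -3.0]
opening: 18.1
```

>>> send_rows(
  series="0 0 0.4 0; 0 0 0.3 0; 0 0 0.2 0; 0 0 0.2 0; 0 0 0.1 0; 0 0 0 0; 0 0 0 0; 0 0 0 0",
)

```text
time_s: 45.73
tcp_pos: [606.7, 151.3, 88.5]
tcp_rot: [0.0, 0.686, 0.728, 0.0]
wrist_force: [-0.6, 1.0, -3.2]
opening: 18.3
```

>>> send_rows(
  series="0 0 0.1 0; 0 0 0.1 0; 0 0 0 0; 0 0 0 0; 0 0 0 0",
)

```text
time_s: 46.15
tcp_pos: [607.0, 151.4, 88.4]
tcp_rot: [0.0, 0.686, 0.728, 0.0]
wrist_force: [-4.5, -1.0, 7.2]
opening: 18.5
```

Contact on the flange at the expected height, so I'm releasing and retreating.

>>> send_rows(
  series="0 0 0 0; 0 0 0 0; 0 0 0 0; 0 0 -1 0; 0 0 -3 0; 0 0 -4 0; 0 0 -4 0; 0 0 0 0; 0 0 0 0; 0 0 0 0; 0 0 0 0; 0 0 0 0",
  gripper=4.5,
)

```text
time_s: 47.15
tcp_pos: [605.5, 151.2, 204.0]
tcp_rot: [-0.001, 0.686, 0.728, -0.001]
wrist_force: [0.4, 1.2, -0.1]
opening: 45.2
```

```bash
python3 - <<'E'
from rg import *
im=imaging.read_camera("wrist"); p=pose(); im=imaging.read_camera("wrist"); c=cam("wrist"); print(p[0])
f=(606.6,151.6,3.35)
overlay(im,c,[rect(f,-30,30,-120,120,74),rect(f,-42,42,-128,128,10),rect(f,-10,10,-25,25,102)],"w27.png",(150,0,490,300),2)
im=imaging.read_camera("side"); c=cam("side")
overlay(im,c,[rect(f,-30,30,-120,120,74),rect(f,-30,30,-120,120,10),rect(f,-42,42,-128,128,10),rect(f,-10,10,-25,25,102)],"d27.png",(200,130,380,290),4)
im=imaging.read_camera("scene"); c=cam("scene")
overlay(im,c,[rect(f,-30,30,-120,120,74),rect(f,-30,30,-120,120,10),rect(f,-42,42,-128,128,10)],"s27.png",(290,150,430,270),5)
E
```

```text
[605.57083626 151.16203091 204.09448942]
```

View pics/w27.png

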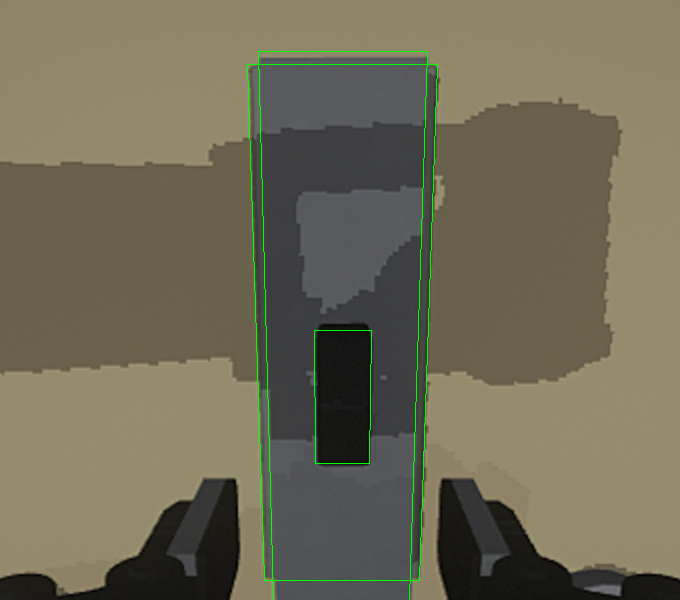

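View pics/d27.png

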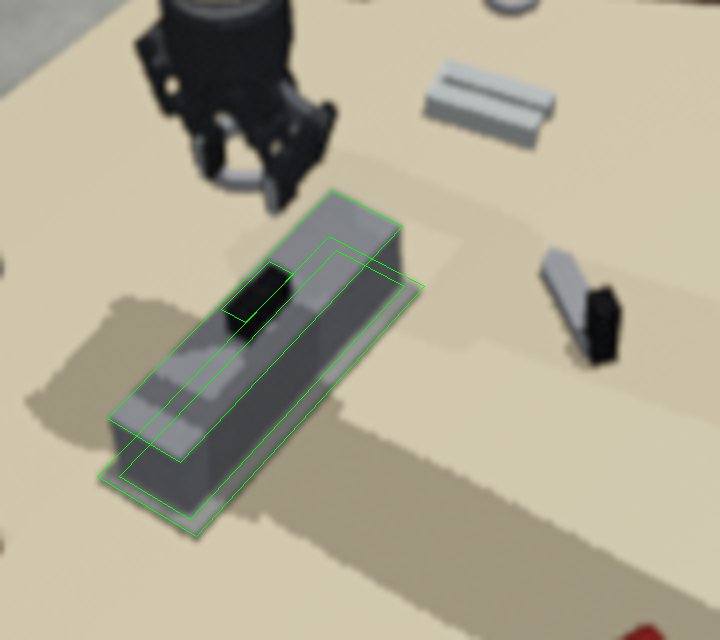

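View pics/s27.png

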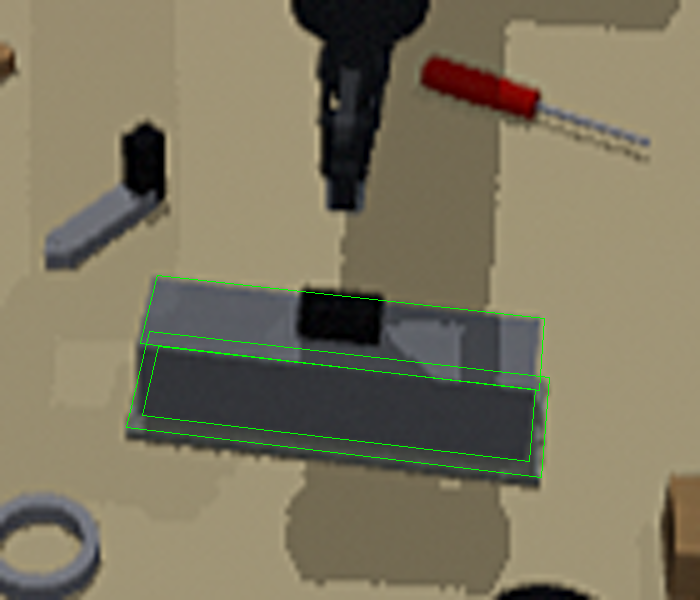

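The cover sits level on the flange; the model overlay matches in all three views. Now the sleeve and the bar.

```bash
python3 - <<'E'
from rg import *
plan(580,-100,280,-20,4)
E
```

```text
from [606.1 151.2 205.1] 93.4 total turn 113.4 n 17
-1.47 -0.24 -0.44 6.67; -1.48 -0.07 -0.44 6.67; -1.48 0.1 -0.44 6.67; -1.46 0.28 -0.44 6.67; -1.42 0.44 -0.44 6.67; -1.36 0.6 -0.44 6.67; -1.28 0.76 -0.44 6.67; -1.18 0.9 -0.45 6.67; -1.07 1.03 -0.44 6.67; -0.94 1.15 -0.44 6.67; -0.8 1.25 -0.44 6.67; -0.65 1.34 -0.44 6.67
-0.49 1.4 -0.44 6.67; -0.33 1.45 -0.44 6.67; -0.15 1.48 -0.44 6.67; 0.02 1.48 -0.44 6.67; 0.19 1.48 -0.44 6.67
```

>>> send_rows(
  series="-1.45 -0.25 -0.45 6.7; -1.5 -0.1 -0.45 6.7; -1.5 0.1 -0.45 6.7; -1.45 0.3 -0.45 6.7; -1.4 0.45 -0.45 6.7; -1.35 0.6 -0.45 6.7; -1.3 0.75 -0.45 6.7; -1.2 0.9 -0.45 6.7; -1.05 1.05 -0.45 6.7; -0.95 1.15 -0.45 6.7; -0.8 1.25 -0.45 6.7; -0.65 1.35 -0.45 6.7",
)

```text
time_s: 48.35
tcp_pos: [587.3, -27.0, 260.1]
tcp_rot: [-0.0, 0.994, 0.111, -0.0]
wrist_force: [-0.9, 1.4, 0.7]
opening: 45.4
```

>>> send_rows(
  series="-0.5 1.4 -0.45 6.7; -0.3 1.45 -0.45 6.7; -0.15 1.5 -0.45 6.7; 0 1.5 -0.45 6.7; 0.2 1.5 -0.45 6.7; 0 0 0 0; 0 0 0 0; 0 0 0 0; 0 0 0 0; 0 0 0 0; 0 0 0 0",
)

```text
time_s: 49.27
tcp_pos: [579.3, -100.1, 282.5]
tcp_rot: [-0.0, 0.984, -0.177, -0.0]
wrist_force: [0.4, 0.1, 0.2]
opening: 44.9
```

```bash
python3 - <<'E'
from rg import *
cn="wrist"
for k in range(3): im=imaging.read_camera(cn)
p=pose(); im=imaging.read_camera(cn); c=cam(cn); print(p[0],p[2]); save("w28.png",im)
s=near(imaging.masks_of(cn,"sleeve"),c,proj(c,[644,-151,15])[0]); print(s[0],s[2])
f,e=fit(c,s[1],"sleeve",644,-151,13); print(f,e)
overlay(im,c,[rect(f,-46,46,-21.5,21.5,25),rect(f,-46,46,-21.5,21.5,0),rect(f,-46,40,-4.5,4.5,25)],"w28o.png",(220,0,440,250),3)
E
```

```text
[ 579.37549471 -100.39708003  282.70352677] -20.430015547665473
1.504436978409725 0.64
[ 642.95320766 -150.46933957   13.9272116 ] 0.22473501553993733
```

View pics/w28.png

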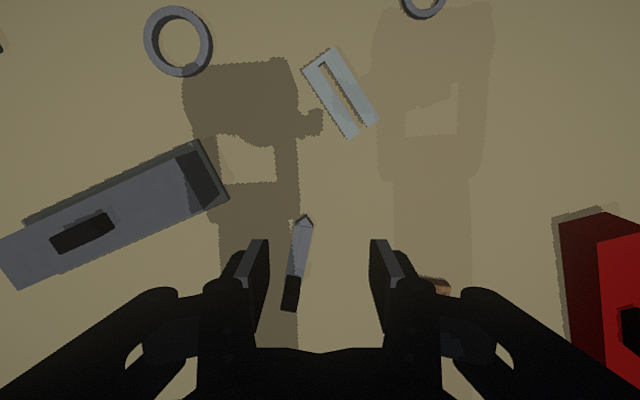

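View pics/w28o.png

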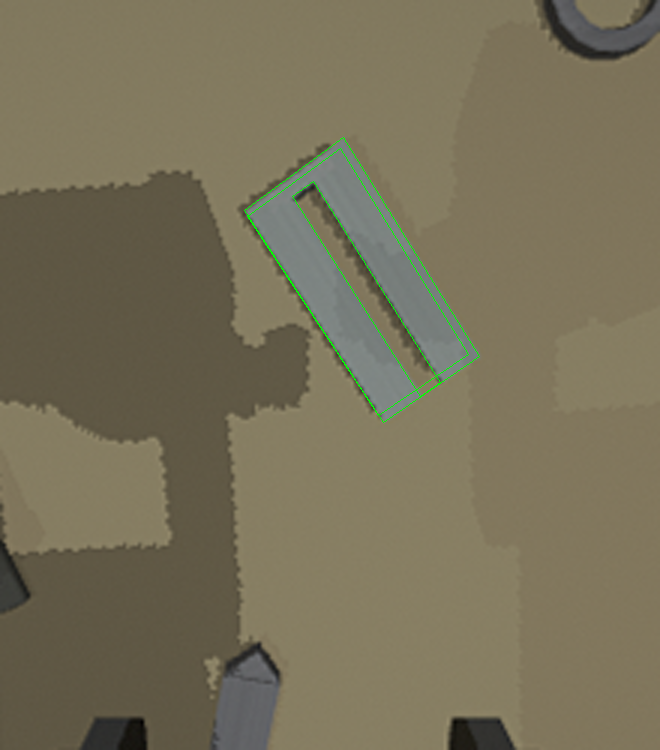

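```bash
python3 - <<'E'
from rg import *
plan(435,-6,190,-33,4)
E
```

```text
from [ 579.4 -100.6  282.8] -20.4 total turn 12.6 n 5
-3.37 -0.76 1.86 2.51; -3.39 -0.62 1.85 2.51; -3.43 -0.46 1.86 2.51; -3.43 -0.32 1.85 2.51; -3.45 -0.16 1.86 2.51
```

>>> send_rows(
  series="-3.35 -0.75 1.85 2.5; -3.4 -0.6 1.85 2.5; -3.4 -0.45 1.85 2.5; -3.45 -0.3 1.85 2.5; -3.45 -0.15 1.85 2.5; 0 0 0 0; 0 0 0 0; 0 0 0 0; 0 0 0 0; 0 0 0 0; 0 0 0 0",
)

```text
time_s: 50.43
tcp_pos: [436.3, -7.5, 191.8]
tcp_rot: [-0.0, 0.959, -0.284, 0.001]
wrist_force: [0.2, 0.4, 0.1]
opening: 45.3
```

```bash
cat >> m1.py <<'E'
def barL(v):
    a=np.radians(v[2]);Q=np.array([[np.cos(a),-np.sin(a),0],[np.sin(a),np.cos(a),0],[0,0,1]])
    z=v[3] if len(v)>3 else 0
    P=np.array([[-12,-12,16],[82,-12,16],[94,0,16],[82,12,16],[-12,12,16]],float)@Q.T+[v[0],v[1],z]
    g=rect(v[:3],-12,12,-10,10,62+z); return [P,g]
E
python3 - <<'E'
from rg import *
cn="wrist"
for k in range(3): im=imaging.read_camera(cn)
p=pose(); im=imaging.read_camera(cn); c=cam(cn); print(p[0],p[2]); save("w29.png",im)
s=near(imaging.masks_of(cn,"bar"),c,proj(c,[460,-20,10])[0]); print(s[0],s[2])
f,e=fit(c,s[1],"bar",440,-9,-33); print(f,e)
overlay(im,c,barL(f),"w29o.png",(200,0,440,300),2)
plan(f[0],f[1],120,f[2],4)
E
```

```text
[435.49459941  -7.25690432 190.84582717] -32.996998107797886
15.510058857494265 0.9
[440.55651491 -11.01146244 -32.07111101] 0.04481385034304807
from [435.1  -7.1 190.5] -33.0 total turn -0.9 n 2
0.33 0.02 3.52 -0.46; 0.34 0.02 3.53 -0.46
```

View pics/w29o.png

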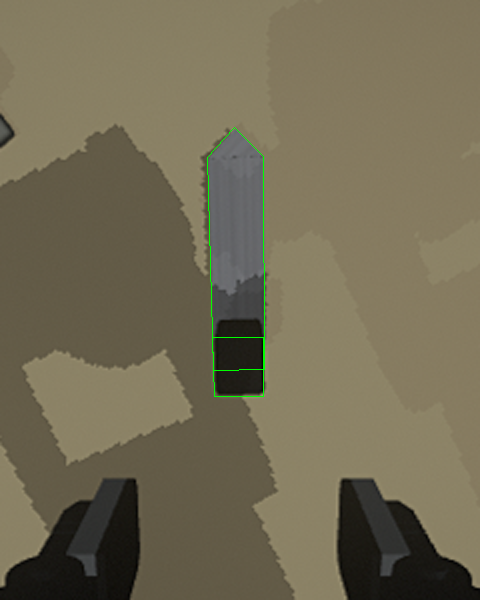

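The bar overlay is exact: grip at crop (240,360), nose at (235,130). Grasping it.

>>> send_rows(
  series="0.35 0 3 -0.5; 0.35 0 3 -0.4; 0 0 3 0; 0 0 3 0; 0 0 2 0; 0 0 0.8 0; 0 0 0 0; 0 0 0 0; 0 0 0 0; 0 0 0 0",
)

```text
time_s: 51.52
tcp_pos: [442.4, -11.0, 44.3]
tcp_rot: [-0.0, 0.961, -0.276, 0.002]
wrist_force: [0.5, 0.3, -0.6]
opening: 44.8
```

```bash
python3 - <<'E'
from rg import *
cn="wrist"
im=imaging.read_camera(cn)
p=pose(); im=imaging.read_camera(cn); c=cam(cn); print(p[0],p[2]); save("w30.png",im)
plan(440.6,-11,42,-32.1,4)
E
```

```text
[442.21155989 -10.96552523  44.14857228] -32.072830138067005
from [442.  -10.9  43.9] -32.1 total turn 0.0 n 1
-0.11 0.08 0.19 0.03
```

View pics/w30.png

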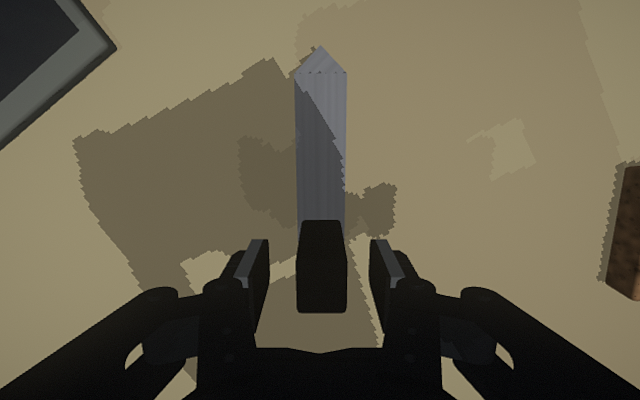

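>>> send_rows(
  series="-0.1 0.1 0.1 0; 0 0 0 0; 0 0 0 0; 0 0 0 0; 0 0 0 0; 0 0 0 0; 0 0 0 0",
  gripper=1,
  squeeze=90,
)

```text
time_s: 52.2
tcp_pos: [439.6, -11.0, 41.8]
tcp_rot: [-0.0, 0.961, -0.276, 0.0]
wrist_force: [-2.6, 1.2, 6.0]
opening: 18.7
```

>>> send_rows(
  series="0 0 -0.3 0; 0 0 -0.7 0; 0 0 -1 0; 0 0 -1 0; 0 0 0 0; 0 0 0 0; 0 0 0 0; 0 0 0 0",
)

```text
time_s: 52.87
tcp_pos: [439.0, -10.9, 70.9]
tcp_rot: [0.0, 0.961, -0.276, -0.0]
wrist_force: [-0.1, -0.5, -3.1]
opening: 18.4
```

```bash
python3 - <<'E'
from rg import *
cn="wrist"
im=imaging.read_camera(cn)
p=pose(); im=imaging.read_camera(cn); c=cam(cn); print(p[0],p[2]); save("w31.png",im)
v=(p[0][0],p[0][1],p[2],p[0][2]-43)
overlay(im,c,barL(v),"w31o.png",(220,0,420,320),2)
# pre-insert pose: bar origin at sleeve x=-46-94-25
a=np.radians(13.9); o=np.array([643,-150.5])+(-165)*np.array([np.cos(a),np.sin(a)]); print(o)
plan(o[0],o[1],73,13.9,3)
E
```

```text
[438.92476248 -10.93796375  70.79291392] -32.07425372590943
[ 482.83178054 -190.13762701]
from [438.9 -10.9  70.8] -32.1 total turn -46.0 n 7
1.89 1.84 -0.03 -6.57; 1.67 2.04 -0.03 -6.57; 1.42 2.21 -0.04 -6.57; 1.16 2.37 -0.03 -6.57; 0.89 2.49 -0.03 -6.57; 0.59 2.56 -0.03 -6.57; 0.29 2.62 -0.03 -6.57
```

View pics/w31o.png

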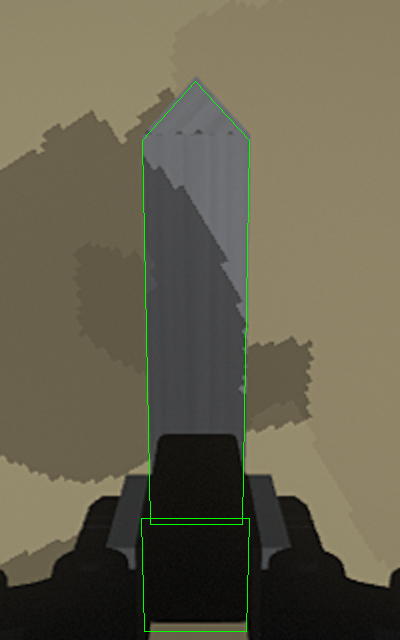

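>>> send_rows(
  series="1.9 1.85 0 -6.6; 1.65 2.05 0 -6.6; 1.4 2.2 0 -6.6; 1.15 2.35 0 -6.6; 0.9 2.5 0 -6.6; 0.6 2.55 0 -6.5; 0.3 2.6 0 -6.5; 0 0 0 0; 0 0 0 0; 0 0 0 0; 0 0 0 0; 0 0 0 0",
)

```text
time_s: 53.97
tcp_pos: [482.9, -188.6, 70.9]
tcp_rot: [-0.0, 0.993, 0.122, -0.0]
wrist_force: [0.1, 0.5, -2.2]
opening: 18.9
```

```bash
python3 - <<'E'
from rg import *
cn="wrist"
for k in range(3): im=imaging.read_camera(cn)
p=pose(); im=imaging.read_camera(cn); c=cam(cn); print(p[0],p[2]); save("w32.png",im)
f=(643,-150.5,13.9)
v=(p[0][0],p[0][1],p[2],p[0][2]-42)
overlay(im,c,barL(v)+[rect(f,-46,46,-21.5,21.5,25),rect(f,-46,46,-21.5,21.5,0),rect(f,-46,40,-4.5,4.5,25)],"w32o.png",(220,0,420,300),2)
a=np.radians(p[2]); X=f[:2]-p[0][:2]; print(X@[np.cos(a),np.sin(a)],X@[np.sin(a),-np.cos(a)])
E
```

```text
[ 483.20932843 -188.98768658   71.26342453] 13.96973915937746
164.35589005307483 1.2256197556818587
```

View pics/w32o.png

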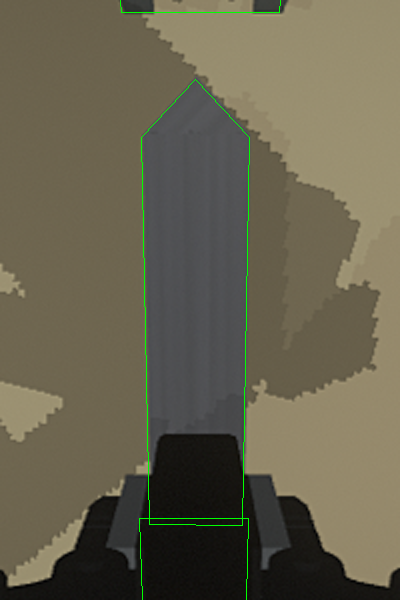

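>>> send_rows(
  series="0 0.1 -3 0; 0 0 -3 0; 0 0 -3 0; 0 0 -3 0; 0 0 -3 0; 0 0 -3 0; 0 0 0 0; 0 0 0 0; 0 0 0 0; 0 0 0 0; 0 0 0 0; 0 0 0 0",
)

```text
time_s: 55.17
tcp_pos: [482.9, -190.3, 249.4]
tcp_rot: [-0.001, 0.993, 0.121, -0.001]
wrist_force: [0.2, 1.3, -1.3]
opening: 18.7
```

```bash
python3 - <<'E'
from rg import *
cn="wrist"
for k in range(4): im=imaging.read_camera(cn)
p=pose(); im=imaging.read_camera(cn); c=cam(cn); print(p[0],p[2]); save("w33.png",im)
f=(643,-150.5,13.9)
v=(p[0][0],p[0][1],p[2],p[0][2]-42)
overlay(im,c,barL(v)+[rect(f,-46,46,-21.5,21.5,25),rect(f,-46,46,-21.5,21.5,0),rect(f,-46,40,-4.5,4.5,25)],"w33o.png",(240,0,400,150),4)
a=np.radians(p[2]); X=f[:2]-p[0][:2]; print(X@[np.cos(a),np.sin(a)],X@[np.sin(a),-np.cos(a)])
E
```

```text
[ 483.42308442 -190.58697366  250.79687714] 13.925692260150258
164.5341999926262 -0.5044564993894414
```

View pics/w33o.png

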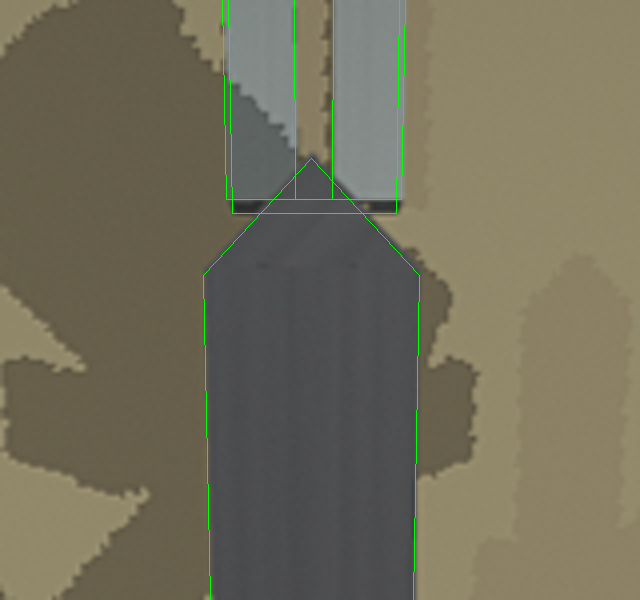

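The sleeve overlay agrees and the bar nose (crop 311,158) is in line with the slot. Lowering.

>>> send_rows(
  series="0 -0.05 3 0; 0 0 3 0; 0 0 3 0; 0 0 3 0; 0 0 3 0; 0 0 3 0; 0 0 1.5 0; 0 0 0.7 0; 0 0 0 0; 0 0 0 0; 0 0 0 0; 0 0 0 0",
)

```text
time_s: 56.42
tcp_pos: [484.9, -191.0, 51.4]
tcp_rot: [0.001, 0.993, 0.121, 0.002]
wrist_force: [0.0, -0.3, -2.1]
opening: 18.5
```

```bash
python3 - <<'E'
from rg import *
for k in range(3):
    im=imaging.read_camera("wrist"); p=pose()
    f=(643,-150.5,13.9);a=np.radians(13.9); X=f[:2]-p[0][:2]; print(p[0],p[2],X@[np.cos(a),np.sin(a)],X@[np.sin(a),-np.cos(a)],p[3]["wrist_force"])
E
```

```text
[ 484.67225351 -190.87518079   51.17258482] 13.924816346061915 163.39060365409432 -1.1580888329714023 [-0.3231721  -0.90282833 -1.35602616]
[ 484.42295705 -190.73289678   50.86578321] 13.928424066539035 163.5984192243081 -0.9600833951711629 [-0.37853731 -0.074321   -1.36781757]
[ 484.20452729 -190.61133477   50.5541032 ] 13.928941053577313 163.781249991572 -0.7896081969436298 [-0.30681001 -0.64288302 -1.50400867]
```

>>> send_rows(
  series="0 -0.05 0.3 0; 0 0 0.3 0; 0 0 0 0; 0 0 0 0; 0 0 0 0; 0 0 0 0; 0 0 0 0",
)

```text
time_s: 57.15
tcp_pos: [483.4, -189.7, 43.3]
tcp_rot: [0.0, 0.993, 0.121, 0.0]
wrist_force: [-0.9, -0.5, -2.1]
opening: 18.4
```

```bash
python3 - <<'E'
from rg import *
for k in range(2):
    im=imaging.read_camera("wrist"); p=pose()
    f=(643,-150.5,13.9);a=np.radians(13.9); X=f[:2]-p[0][:2]; print(p[0],p[2],X@[np.cos(a),np.sin(a)],X@[np.sin(a),-np.cos(a)],p[3]["wrist_force"])
E
```

```text
[ 483.3841823  -189.75164926   43.37596591] 13.924960685802642 164.3710518276824 0.24197256883314897 [-0.63424489 -0.00258041 -1.55888127]
[ 483.37152756 -189.73789188   43.36914057] 13.925043277179515 164.38003108309076 0.258367106104954 [ 0.08024309  0.60097257 -1.5571423 ]
```

>>> send_rows(
  series="1 0 0 0; 1 0 0 0; 1 0 0 0; 1 0 0 0; 0.8 0 0 0; 0 0 0 0; 0 0 0 0",
)

```text
time_s: 57.83
tcp_pos: [530.4, -177.9, 43.2]
tcp_rot: [-0.0, 0.993, 0.122, -0.0]
wrist_force: [-0.7, 0.2, -1.6]
opening: 18.7
```

>>> send_rows(
  series="0.8 0 0 0; 0.8 0 0 0; 0.8 0 0 0; 0.8 0 0 0; 0 0 0 0; 0 0 0 0",
)

```text
time_s: 58.33
tcp_pos: [561.5, -170.3, 43.4]
tcp_rot: [0.0, 0.993, 0.122, -0.0]
wrist_force: [1.0, -0.2, -1.8]
opening: 18.6
```

```bash
python3 - <<'E'
from rg import *
for k in range(2):
    im=imaging.read_camera("wrist"); p=pose()
    f=(643,-150.5,13.9);a=np.radians(13.9); X=f[:2]-p[0][:2]; print(p[0],p[2],X@[np.cos(a),np.sin(a)],X@[np.sin(a),-np.cos(a)],p[3]["wrist_force"])
save("w34.png",im)
E
```

```text
[ 561.03269904 -170.36492108   43.22524804] 13.946557635023913 84.3391210927908 0.40763795806286 [ 0.06556156 -0.05585557 -1.04260098]
[ 560.77015072 -170.36921197   43.12225871] 13.936008893376808 84.59501186827706 0.46654418980464984 [ 0.05547152  1.09209812 -1.83246433]
```

View pics/w34.png

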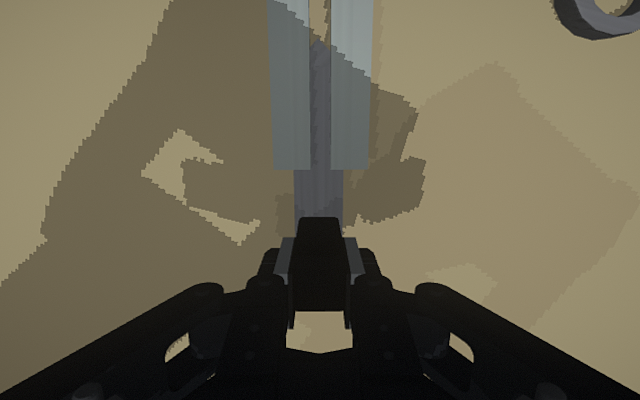

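The bar is sliding in freely. Finishing the stroke.

>>> send_rows(
  series="0.8 0 0 0; 0.8 0 0 0; 0.5 0 0 0; 0.2 0 0 0; 0 0 0 0; 0 0 0 0; 0 0 0 0",
)

```text
time_s: 59.02
tcp_pos: [583.1, -164.9, 43.1]
tcp_rot: [-0.0, 0.993, 0.121, -0.0]
wrist_force: [1.1, -0.5, -1.3]
opening: 18.6
```

>>> send_rows(
  series="0.2 0 0.05 0; 0.2 0 0 0; 0 0 0 0; 0 0 0 0; 0 0 0 0",
)

```text
time_s: 59.43
tcp_pos: [585.7, -164.2, 42.4]
tcp_rot: [-0.0, 0.993, 0.121, -0.002]
wrist_force: [-4.8, -0.9, 1.1]
opening: 18.2
```

>>> send_rows(
  series="0.1 0 0.1 0; 0.1 0 0.05 0; 0.1 0 0 0; 0 0 0 0; 0 0 0 0; 0 0 0 0",
)

```text
time_s: 59.93
tcp_pos: [585.8, -164.3, 42.2]
tcp_rot: [-0.0, 0.993, 0.121, -0.006]
wrist_force: [-21.3, -2.9, 16.9]
opening: 18.7
```

Firm stop against the mouth and the table. Releasing straight up.

>>> send_rows(
  series="0 0 0 0; 0 0 0 0; 0 0 0 0; 0 0 0 0; 0 0 -1 0; 0 0 -3 0; 0 0 -4 0; 0 0 -4 0; 0 0 -4 0; 0 0 0 0; 0 0 0 0; 0 0 0 0",
  gripper=4.5,
)

```text
time_s: 60.93
tcp_pos: [590.2, -163.1, 201.7]
tcp_rot: [0.0, 0.993, 0.121, 0.0]
wrist_force: [-0.9, -0.4, -0.9]
opening: 45.1
```

>>> send_rows(
  series="-3 0 0 0; -3 0 0 0; 0 0 0 0; 0 0 0 0; 0 0 0 0; 0 0 0 0; 0 0 0 0; 0 0 0 0",
)

```text
time_s: 61.6
tcp_pos: [532.4, -177.5, 201.2]
tcp_rot: [-0.0, 0.993, 0.122, -0.0]
wrist_force: [0.3, 0.0, 0.3]
opening: 45.1
```

```bash
python3 - <<'E'
from rg import *
cn="wrist"
for k in range(3): im=imaging.read_camera(cn)
p=pose(); im=imaging.read_camera(cn); c=cam(cn); print(p[0],p[2],p[3]["wrist_force"])
f=(643,-150.5,13.9); a=np.radians(13.9); b=(643-58*np.cos(a),-150.5-58*np.sin(a),13.9)
overlay(im,c,[rect(b,-12,12,-10,10,62),rect(f,-46,46,-21.5,21.5,25)],"w35.png",(230,0,410,300),2)
for n in("scene","side"): im=imaging.read_camera(n); save("e_%s.png"%n,im)
im=imaging.read_camera("side"); save("e_sc.png",cv2.resize(im[100:280,200:400],None,fx=3.3,fy=3.3,interpolation=cv2.INTER_CUBIC))
E
```

```text
[ 532.20620985 -177.56996685  201.32820886] 13.947864731977239 [-0.04202464 -0.19894217 -0.02159001]
```

View pics/w35.png

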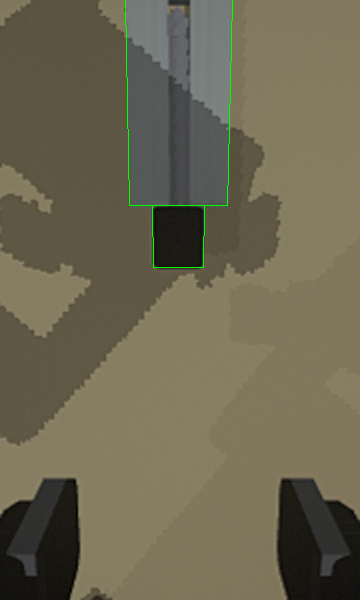

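View pics/e_sc.png

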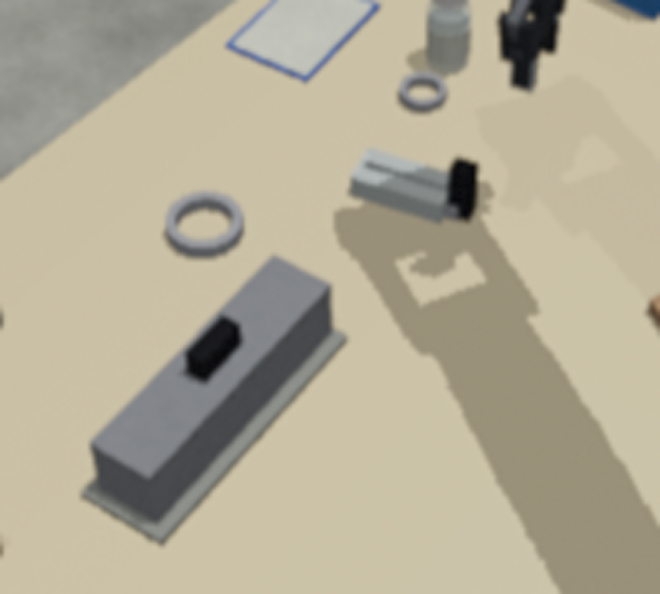

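View pics/e_scene.png

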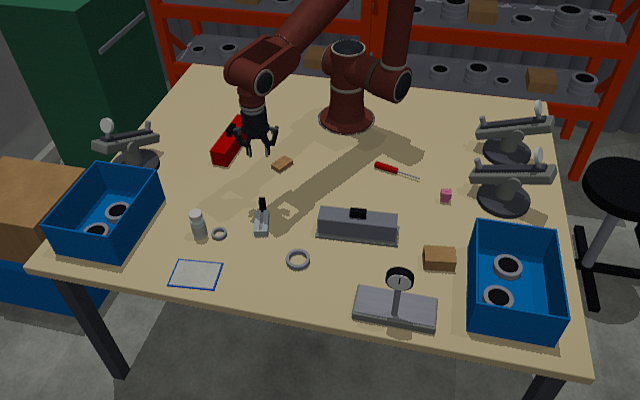

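The bar's grip matches the fully home outline (crop 178,237) against the mouth. The cover is level on the flange, and nothing else has moved.

```bash
python3 -c "
from h import *
print(manip.close_job(), readout.sense()['time_s'])"
```

```text
the job is handed in; nothing more can be done
the job is handed in; nothing more can be done
```

I plugged all five loose steel rests into the sockets, then set the grey cover over them. After that I slid the setting bar fully home into its sleeve. I handed the job in about 62 s into the 208 s limit; no verdict is reported.

- **Rests:** Each was pressed down until it met 10–21 N. The wrist pictures afterwards showed the heads at the seated height.
- **Cover:** It had shifted by about 3 cm while I was plugging the rests, so I measured it again before lifting it. The wrist, side and scene pictures all agree that it sits level on the flange.
- **Bar:** It came to a firm stop at 21 N, and the grip matches its fully-home outline against the sleeve's mouth within about a millimetre.
- **Look-alikes and bystanders:** I did not touch the pink rest, the red cover, the rings or the other bench items. The last scene picture shows them in place.

The peak wrist force I saw was about 27 N, and no final check disagreed. One network detection missed a rest that was plainly visible; I used my earlier measurement there, which matched the picture.

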